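# Carry the freshly painted bottle to the drying stand

## Robot

A 6-joint arm with a two-finger parallel gripper is mounted at the origin on the work surface. World frame = base frame: x ahead of the robot, y to its left, z up, the work surface at z = 0. Lengths are in m, angles in degrees, forces in N, time in s.
With the tool pointing down it reaches from about 0.25 to 0.725 m from the base axis. Payload 9.7 kg.
Tool frame: the origin (TCP) lies midway between the tips of the shut fingers; the grasp point (between the pads) lies 19 mm behind it; z points along the fingers, y is the line along which they close (so a half turn about z gives the same grasp; the last joint's range is limited). The gripper opens to 85 mm and grips with 20 to 120 N. Pads are 22 mm wide; open, the fingers measure 114 mm over their backs; the gripper's body (76 mm by 85 mm) begins 54 mm behind the grasp point. The pads swing forward as they close: fully open they stand 13 mm farther back than shut.
Start: joints at [-65.833, 4.979, 10.078, 95.1, 0, 90], TCP at [0.225, -0.502, 0.231] pointing down, gripper open.
Joint ranges: [-179.16, 179.16], [-48.56, 103.87], [-65.8, 70.77], [-126.05, 130.52], [-82.76, 87.17], [-180, 180]. Speed limits (degrees/s): [127.2, 127.2, 147.25, 180, 180, 180].

## Interface

Orientations are given as [roll, pitch, yaw] about the fixed x, y, z axes, in that order (R = Rz(yaw) Ry(pitch) Rx(roll)).
In Python, from workcell import readout, imaging, bot, spotter gives the robot as it stands.
- The arm moves only by the shell command python3 -m jog 'ROWS' [FORCE]. ROWS is JSON, a list of rows, each an object with "rotation": the turn, a rotation vector about the world's x, y, z in degrees, a list of three; "translation": the shift along the world's x, y, z in mm, a list of three; "grip": the finger opening in mm, from 0 to 85.4. In form: [{"rotation": [wx, wy, wz], "translation": [dx, dy, dz], "grip": grip}, ...]. A call has 1 to 20 rows; each row is the pose to reach, as a shift and turn from the pose commanded when the call began; what a row does not reach only later rows make up. A row lasts 1/10 s, in which the tool goes at most 50 mm and 8.59 degrees, less where a joint would pass 70% of its speed; a pose out of reach is approached as far as the arm can. A call with a gripper value outside its range is refused whole. The fingers move at their own pace and stop on an object; FORCE is the grip in N (left out, the last holds). Time passes only in rows, so rows that repeat a pose let the fingers close. It gives the time, the measured TCP pose, the force, the opening and the grip force at its end, in the units of the state.
- readout.get_obs(): the state, without advancing time (a new reading comes with each control period).
- imaging.camera(name): name is "scene" or "top" or "wrist"; returns (picture, depth): 384x512x3 uint8, red, green, blue; 384x512 float32, m along the optical axis (not along the pixel's ray), 0 where there is no reading.
- imaging.camera_info(name): a dict with "vertical_fov" (degrees; the focal length in pixels is half the picture's height over the tangent of half this angle, whatever the lens; pixels are square), "cx", "cy" (the principal point, pixels), "k1" (the pictures are not rectified: a ray, as slopes to the right and down, at radius r is drawn at 1 + k1 r^2 times it, then the intrinsics apply), "extrinsics" (4x4, takes a point from camera to world coordinates); the wrist camera has in their place "tool_from_camera" (4x4, takes a point from camera to tool coordinates, whose origin is the TCP and whose axes are the flange's). Camera axes: x right, y down, z forward; pixel columns grow to the right and rows downward; lengths in m; the calibration is good to about 2 mm. A picture is of the moment at which its call begins: read the wrist's pose just before it. camera_info takes no time and is no camera call.
- bot.job_done(): hands the job in; it is judged then, once.
Trained networks look in the newest picture that a camera, given by its name, has taken for a name from the list of things; names that differ only in an ending like _2 or _b are one class to them, and where a whole thing is asked for, a point or a joint stands for the part that bears it (a point fixed in the world has none). Each returns a list of dicts, best first, with "confidence" (0 to 1); they miss things now and then, are a little off and sometimes report something else, mostly with a low value. They report only what shows in the picture. A call takes as long as a camera call. They do not tell look-alikes from the thing itself.
- spotter.spot_in(camera, target): "box" ([centre column, centre row, width, height] in pixels, round what is visible of it).
- spotter.mark_of(camera, target): "uv" ([column, row] in pixels: a listed point, or the origin of a listed thing).
The state is a dict: "time": time; "q": joint angles; "qd": joint speeds; "joint_efforts": joint torques, N m; "ee_pos": TCP position; "tcp_rot": TCP orientation; "wrist_force": force on the tool from outside, world axes, zero at the start; "torque": the same for the moment, N m; "opening": finger opening in m; "grasp_force": force on a finger pad.
Only numpy, scipy, OpenCV 4.12 (cv2) and the standard library are available. Lean on these libraries where they do the work, as an engineer would, in place of code of your own. Each camera call takes 0.05 s, during which the arm holds its last target. There are 200 camera calls.

## Task

The paint on the bottle that lies parked in the dip at one end of the wire carrier is still wet, so never touch the bottle with the gripper: lift the carrier at least 80 mm by its wooden grip and, still well away from the yellow drying stand, tilt it until the bottle rolls out of its dip and is balanced between the red marks in the middle of the bowed rails, for at least two seconds. Carry it balanced to above the drying stand and keep it balanced there, that high, for at least three seconds; it must never run into the bar at the far end of the rails. Then lower the carrier gently around the stand so that the bottle comes to lie in its V, and leave the carrier standing on the table there, released, with the other things untouched.

Things in the scene. Friction and masses are not known exactly. Their poses are not given: they have to be found in the camera images.
- bottle: Painted amber bottle, lying, 0.25 kg (+-25 %). Body 80 mm across, 150 mm long, origin on the axis at its middle; x along the axis to the neck, which ends at 165 mm. Black 90 mm rubber rings at x = +-70 mm run outside the rails with 14 mm play and keep it on them. Rolls like a cylinder: 6.5 m/s2 per rad of slope (sticks below about 0.01). Starts in the carrier's dip, neck along the carrier's +x.
- carrier: Loose steel wire carrier, 0.30 kg, 300 mm (y) by 185 mm (x), standing on the table. Origin: middle of its underside at table level, z up. Two round 10 mm rails along y at x = -48 and +48 mm; bottle lies across them and rolls along y. The 86 by 280 mm between the rails are open, so it passes down around the stand. On the table its rails (41 mm high) stay 13 mm below a bottle in the stand.
- rail_middle (a point): Top of the rails at their middle, 41 mm above the carrier's origin, axes as the carrier's; red marks at y = -25 and +25 mm. From y = -145 to +70 mm the rails are bowed upward (arc of 1.1 m radius, highest here): on a level carrier the bottle runs away from the middle with a time constant of 0.41 s, so tilt the carrier about its x to balance it. A bottle here has its origin 40 mm above.
- dip (a point): Parking dip of the rails, at y = +76 mm, z = 37 mm in the carrier's frame; the bottle's axis starts right above it. Towards the middle the rails rise with a slope of 0.05 rad there. Tilting the carrier about its x by more than about +0.06 rad (+y end up) rolls the bottle out. 10 mm end bars at y = +-145 mm, 83 mm high; at the far (-y) end keep the bottle's axis within 90 mm of the middle.
- carrier_grip (a point): Where to hold the carrier: centre of its wooden grip block, at x = -38, y = 0, z = 185 mm in the carrier's frame, axes as the carrier's. Block 46 mm (x) by 24 mm (y), from 152 to 210 mm above the carrier's underside, above the bottle's base half, on a flat post that stands at x = -126 mm. Grip from above across the 24 mm (fingers closing along the carrier's y). Bottle in the stand: top at 139 mm.
- drying_stand: Fixed yellow V stand on a dark base: where the bottle must go. Origin at the centre of its underside. V groove along x, 58 mm long, sides 45 degrees from level, arms to y = +-47 mm, tips 84 mm high; base 60 (x) by 130 (y) by 8 mm. Coming down from above, it catches a bottle within about 25 mm of its middle. The carrier ends around it, x along the stand's x, rails on both sides of the V.
- drying_stand_seat (a point): Where the bottle's origin must end: centre of the drying stand's V, 94 mm above the table, axes as the stand's. The bottle's axis lies along x, neck to +x.
- tumbler: Bystander: empty glass tumbler, 76 mm across, 120 mm high; origin under its centre. Leave alone.
- paint_jar: Bystander: closed green paint jar, 50 mm across, 55 mm high; origin under its centre. Leave alone.
- ribbon_spool: Bystander: wooden spool with red ribbon standing on end, 56 mm across, 38 mm high; origin under its centre. Leave alone.
Mind the look-alikes: they are no part of the job. There is more than one size of the drying_stand; the one meant has the size given above.

How it is judged:
By the outcome, as a careful person would: the job done as asked, in the order asked, and still so for the second after the job is handed in, with the robot touching nothing.
It also fails if it takes over 72 s, if anything falls off the work surface, if the arm or the gripper's body presses on something with over 40 N, if the wrist force passes 120 N, or if a joint passes its speed limit or range.

## Working session

There is one attempt and no reset: what is moved stays moved. The work goes in short steps, Python scripts to look and compute and a shell command to move; the robot and the scene stay as the last step left them, time stands still between calls to the robot, and variables do not carry over. Pictures are saved under pics/ and viewed, at most 13 in all, crops included, and the job is handed in when it is done.

```bash
ls; mkdir -p pics; cat > h.py <<'E'
import numpy as np, cv2
from workcell import readout, imaging, bot, spotter
from scipy.spatial.transform import Rotation as R
def Tc(name,obs=None):
    i=imaging.camera_info(name)
    if 'extrinsics' in i: return i,np.array(i['extrinsics'])
    o=obs or readout.get_obs(); T=np.eye(4); T[:3,:3]=R.from_euler('xyz',o['tcp_rot'],degrees=True).as_matrix(); T[:3,3]=o['ee_pos']
    return i,T@np.array(i['tool_from_camera'])
def K(i):
    f=192/np.tan(np.radians(i['vertical_fov']/2)); return np.array([[f,0,i['cx']],[0,f,i['cy']],[0,0,1.]]),np.array([i['k1'],0,0,0,0.])
def ray(i,T,uv):
    k,d=K(i); s=np.atleast_2d(np.array(uv,float)); f=k[0,0]
    p=(s-[i['cx'],i['cy']])/f; q=p.copy()
    for _ in range(30): q=p/(1+i['k1']*(q**2).sum(1,keepdims=True))
    r=np.c_[q,np.ones(len(q))]@T[:3,:3].T
    return T[:3,3],r   # r scaled so depth multiplies
def onz(i,T,uv,z):
    o,r=ray(i,T,uv); return o+r*((z-o[2])/r[:,2:])
def cloud(i,T,dep):
    v,u=np.mgrid[:384,:512]; o,r=ray(i,T,np.c_[u.ravel(),v.ravel()]); return (o+r*dep.reshape(-1,1)).reshape(384,512,3)
def proj(i,T,P):
    c=(np.atleast_2d(P)-T[:3,3])@T[:3,:3]; k,d=K(i); s=c[:,:2]/c[:,2:]; s=s*(1+i['k1']*(s**2).sum(1,keepdims=True)); return s*k[0,0]+[i['cx'],i['cy']]
E
python3 - <<'E'
from h import *
print(readout.get_obs())
for c in ['scene','top']:
    p,d=imaging.camera(c); i,T=Tc(c); np.savez(c+'0.npz',p=p,d=d,T=T); print(c,i['vertical_fov'],i['k1'],T.round(3).tolist())
    cv2.imwrite(f'pics/{c}0.png',p[:,:,::-1])
    for t in ['carrier','bottle','drying_stand','carrier_grip','rail_middle','dip','drying_stand_seat','tumbler','paint_jar','ribbon_spool']:
        for m in spotter.mark_of(c,t): print(c,t,np.round(m['uv'],1),round(m['confidence'],2))
print(readout.get_obs()['time'])
E
```

```text
pics
{'time': 0.0, 'q': array([-6.58317684e+01,  5.01175744e+00,  1.00349544e+01,  9.50998593e+01,
        6.38362781e-05,  9.00005426e+01]), 'qd': array([-0.00564078,  0.02969296, -0.01521513, -0.01239107, -0.00201774,
       -0.09047761]), 'joint_efforts': array([ 1.53045312e-03, -5.20389676e+01,  4.64801860e+01,  1.64340256e-02,
        1.83626912e-04, -7.09279760e-06]), 'ee_pos': array([ 0.22508649, -0.50158301,  0.23058125]), 'tcp_rot': array([-1.79923338e+02, -6.31102439e-05,  2.41676890e+01]), 'wrist_force': array([-0.28691923,  0.75712576,  0.5343444 ]), 'torque': array([ 0.00323056,  0.00609596, -0.00354958]), 'grasp_force': 0.0, 'opening': 0.08533398675952927}
scene 57.15603227675169 -0.006884566182237977 [[-0.737, 0.583, -0.342, 0.972], [0.676, 0.626, -0.389, 0.427], [-0.013, -0.518, -0.856, 1.086], [0.0, 0.0, 0.0, 1.0]]
scene carrier [224.4 156.5] 0.93
scene carrier [315.1 242.7] 0.33
scene bottle [236.9 160.1] 0.93
scene drying_stand [390.8 310.9] 0.74
scene drying_stand [312.3 252.1] 0.73
scene drying_stand [387.3 236.3] 0.58
scene carrier_grip [226.3 119.5] 0.7
scene r
[... 297 characters left out ...]
80099589204136 -0.13102980658630223 [[-0.023, -0.995, 0.1, 0.411], [-1.0, 0.024, 0.012, -0.016], [-0.014, -0.099, -0.995, 1.755], [0.0, 0.0, 0.0, 1.0]]
top carrier [324.2 208.1] 0.73
top carrier [314.2 198.5] 0.6
top bottle [300. 202.] 0.91
top drying_stand [196.4 200.3] 0.76
top drying_stand [317.5 196.8] 0.73
top drying_stand [166.3 252.8] 0.58
top drying_stand [128.3 207.9] 0.56
top carrier_grip [323.8 204.9] 0.62
top rail_middle [317.8 197.4] 0.94
top rail_middle [260. 149.] 0.22
top dip [297.9 200.2] 0.83
top drying_stand_seat [160.3 251.7] 0.84
top drying_stand_seat [197.7 196.8] 0.56
top tumbler [379.1 194.3] 0.9
top paint_jar [262.8 253.5] 0.68
top ribbon_spool [257.4 151.1] 0.55
1.1
```

View pics/top0.png

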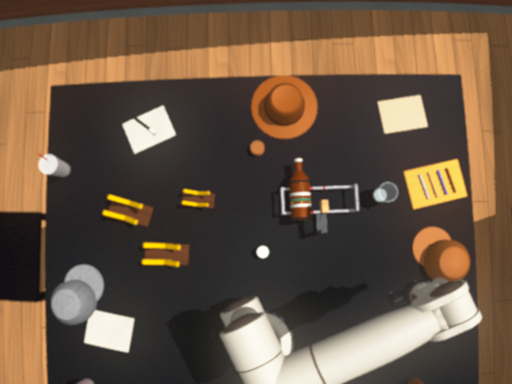

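View pics/scene0.png

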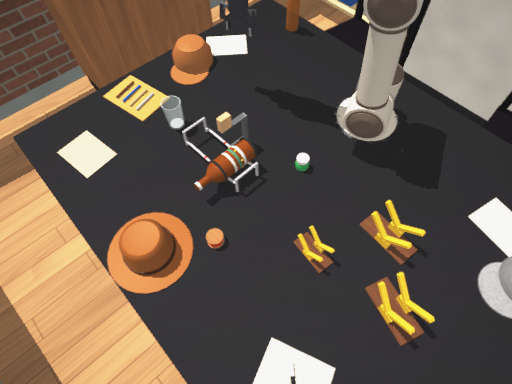

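```bash
python3 - <<'E'
from h import *
z=np.load('scene0.npz'); i=imaging.camera_info('scene'); C=cloud(i,z['T'],z['d']); p=z['p'].astype(int)
z2=np.load('top0.npz'); i2=imaging.camera_info('top'); C2=cloud(i2,z2['T'],z2['d']); p2=z2['p'].astype(int)
for nm,C_,p_ in [('scene',C,p),('top',C2,p2)]:
    m=(p_[:,:,0]>150)&(p_[:,:,1]>120)&(p_[:,:,2]<80)&(C_[:,:,2]<0.2)&(C_[:,:,2]>0.0)
    n,l,s,c=cv2.connectedComponentsWithStats(m.astype(np.uint8))
    for k in range(1,n):
        if s[k,4]>40:
            P=C_[l==k]; (cx,cy),(w,h),a=cv2.minAreaRect((P[:,:2]*1000).astype(np.float32))
            print(nm,c[k].round(),s[k,4],'z',np.percentile(P[:,2],[2,50,98]).round(3),'rect',round(cx),round(cy),round(w),round(h),round(a))
    md=(p_[:,:,0]>45)&(p_[:,:,0]<140)&(p_[:,:,0]>1.5*p_[:,:,2])&(np.abs(C_[:,:,2]-.008)<0.012)
    md|=m
    n,l,s,c=cv2.connectedComponentsWithStats(cv2.morphologyEx(md.astype(np.uint8),cv2.MORPH_CLOSE,np.ones((3,3))))
    for k in range(1,n):
        if s[k,4]>250 and s[k,4]<5000:
            P=C_[(l==k)&(C_[:,:,2]<.015)]
            if len(P)<20: continue
            (cx,cy),(w,h),a=cv2.minAreaRect((P[:,:2]*1000).astype(np.float32)); print(nm,'base',c[k].round(),s[k,4],round(cx),round(cy),round(w),round(h),round(a))
E
python3 - <<'E'
import cv2
a=cv2.imread('pics/scene0.png')[190:345,285:440]; b=cv2.imread('pics/top0.png')[140:270,270:370]
import numpy as np
a=cv2.resize(a,(400,400),interpolation=2);b=cv2.resize(cv2.imread('pics/scene0.png')[90:220,160:290],(400,400),interpolation=2)
cv2.imwrite('pics/crop.png',np.hstack([a,b]))
E
```

```text
scene [400. 223.] 454 z [0.002 0.074 0.114] rect 299 367 164 89 85
scene [387. 235.] 493 z [0.009 0.071 0.114] rect 366 363 159 83 85
scene [173. 232.] 847 z [0.001 0.005 0.01 ] rect 882 -132 106 266 8
scene [131. 245.] 234 z [0.005 0.106 0.109] rect 988 -156 66 183 3
scene [319. 242.] 204 z [0.001 0.054 0.082] rect 543 233 126 45 83
scene [308. 250.] 233 z [0.004 0.048 0.083] rect 591 228 124 44 85
scene [410. 300.] 557 z [0.01  0.076 0.114] rect 488 533 154 70 76
scene [391. 310.] 594 z [0.008 0.074 0.114] rect 549 517 162 64 73
scene base [393. 233.] 1453 326 372 186 164 86
scene base [164. 242.] 1823 935 -130 230 251 44
scene base [314. 249.] 782 565 236 142 96 83
scene base [400. 309.] 1846 513 531 182 143 72
top [277.  92.] 54 z [0.098 0.105 0.113] rect 984 -86 20 54 45
top [304. 121.] 271 z [0.    0.005 0.014] rect 892 -199 54 155 54
top [257. 147.] 103 z [0.028 0.037 0.046] rect 780 -1 43 42 5
top [195. 192.] 97 z [0.002 0.059 0.085] rect 601 241 103 21 79
top [125. 201.] 181 z [0.005 0.081 0.117] rect 570 533 174 23 72
top [194. 203.] 103 z [0.003 0.056 0.085] rect 558 252 112 20 81
top [120. 216.] 187 z [0.004 0.079 0.116] rect 508 552 176 24 72
top [161. 246.] 194 z [0.005 0.079 0.117] rect 391 382 163 22 86
top [454. 261.] 598 z [0.089 0.099 0.11 ] rect 300 -757 111 106 88
top [160. 262.] 198 z [0.001 0.081 0.117] rect 326 389 168 28 86
top base [202.  85.] 335 1085 323 761 236 74
top base [293. 120.] 816 907 -131 252 184 85
top base [198. 198.] 608 582 246 143 79 82
top base [128. 211.] 1131 538 542 215 101 73
top base [427. 248.] 444 354 -702 172 198 50
top base [165. 254.] 1151 357 384 203 101 86
top base [456. 261.] 678 301 -865 104 20 6
```

View pics/crop.png

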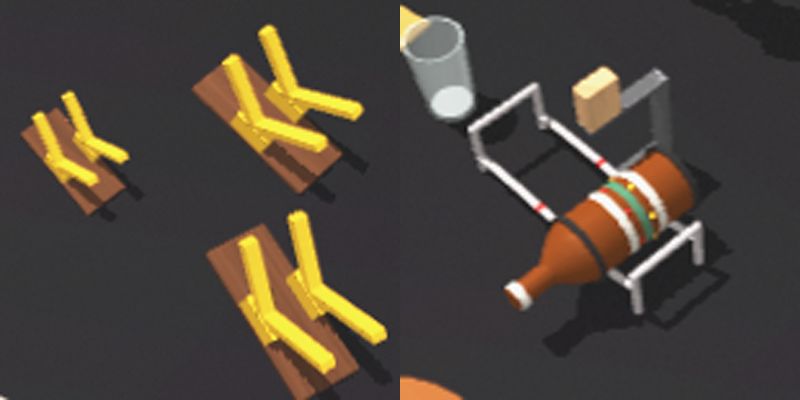

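The top view shows the carrier near (320,200), neck pointing away from the robot and dip to the left. There are three stands; only the one at top (198,199) / scene (314,247) has 84 mm tips. The other two are about 115 mm high. Next I'll measure the carrier.

```bash
python3 - <<'E'
from h import *
S={}
marks={'scene':dict(grip=(226.3,119.5),rail=(224.3,156.4),dip=(235.2,169.3),bottle=(236.9,160.1),stand=(312.3,252.1),seat=(315.8,242.1)),
'top':dict(grip=(323.8,204.9),rail=(317.8,197.4),dip=(297.9,200.2),bottle=(300,202),stand=(196.4,200.3),seat=(197.7,196.8))}
for n in marks['top']:
    A=[];b=[]
    for c in marks:
        i,T=Tc(c); o,r=ray(i,T,marks[c][n]); r=r[0]/np.linalg.norm(r); M=np.eye(3)-np.outer(r,r); A.append(M); b.append(M@o)
    X=np.linalg.lstsq(np.vstack(A),np.hstack(b),rcond=None)[0]; res=np.abs(np.vstack(A)@X-np.hstack(b)).max()
    print(n,X.round(3),res.round(4))
for c in ['scene','top']:
    z=np.load(c+'0.npz'); C=cloud(imaging.camera_info(c),z['T'],z['d']); p=z['p'].astype(int)
    hsv=cv2.cvtColor(z['p'],cv2.COLOR_RGB2HSV)
    reg=(C[:,:,0]>.35)&(C[:,:,0]<.8)&(C[:,:,1]>-.45)&(C[:,:,1]<-.1)
    w=reg&(C[:,:,2]>.203)&(C[:,:,2]<.225); P=C[w]; print(c,'block top',w.sum(),np.median(P,0).round(3), P.min(0).round(3),P.max(0).round(3))
    g=reg&(hsv[:,:,1]<40)&(hsv[:,:,2]>130)&(C[:,:,2]>.015)&(C[:,:,2]<.1)&(C[:,:,1]>-.40); P=C[g]
    print('rails',g.sum(),np.percentile(P,[2,98],axis=0).round(3).tolist(), cv2.minAreaRect((P[:,:2]*1000).astype(np.float32)))
    o=reg&(C[:,:,2]>.06)&(C[:,:,2]<.14)&(p[:,:,0]>p[:,:,2]+30); P=C[o]; print('bottle',cv2.minAreaRect((P[:,:2]*1000).astype(np.float32)),P[:,2].max())
E
```

```text
grip [ 0.525 -0.237  0.197] 0.002
rail [ 0.564 -0.234  0.029] 0.0059
dip [ 0.562 -0.161  0.02 ] 0.0006
bottle [ 0.55  -0.164  0.063] 0.0007
stand [ 0.577  0.246 -0.001] 0.0059
seat [0.579 0.237 0.074] 0.0017
scene block top 86 [ 0.532 -0.243  0.209] [ 0.509 -0.258  0.204] [ 0.554 -0.231  0.214]
rails 333 [[0.505, -0.391, 0.029], [0.722, -0.101, 0.093]] ((570.169189453125, -247.29541015625), (302.9327392578125, 222.94149780273438), 65.49822998046875)
bottle ((612.4200439453125, -162.91842651367188), (233.34124755859375, 75.41986846923828), 1.5623699426651) 0.12279637826953971
top block top 76 [ 0.522 -0.241  0.209] [ 0.501 -0.253  0.203] [ 0.545 -0.228  0.216]
rails 236 [[0.509, -0.386, 0.027], [0.716, -0.105, 0.098]] ((613.728515625, -243.28395080566406), (211.35166931152344, 286.8180847167969), 0.835016667842865)
bottle ((601.6819458007812, -162.44857788085938), (239.02874755859375, 78.77767181396484), 1.0697195529937744) 0.12795824975653658
```

```bash
python3 -m jog '[{"rotation":[0,0,-4],"translation":[20,20,45],"grip":60},{"rotation":[0,0,-8],"translation":[50,50,90],"grip":60},{"rotation":[0,0,-14],"translation":[85,85,120],"grip":60},{"rotation":[0,0,-20],"translation":[120,120,130],"grip":60},{"rotation":[0,0,-22],"translation":[155,155,135],"grip":60},{"rotation":[0,0,-22],"translation":[190,190,135],"grip":60},{"rotation":[0,0,-22],"translation":[225,220,135],"grip":60},{"rotation":[0,0,-22],"translation":[250,250,135],"grip":60},{"rotation":[0,0,-22],"translation":[265,262,135],"grip":60},{"rotation":[0,0,-22],"translation":[265,262,135],"grip":60},{"rotation":[0,0,-22],"translation":[265,262,135],"grip":60}]' 100
cat > look.py <<'E'
import sys
from h import *
o=readout.get_obs(); p,d=imaging.camera('wrist'); i,T=Tc('wrist',o); n=sys.argv[1]
np.savez(n+'.npz',p=p,d=d,T=T); cv2.imwrite(f'pics/{n}.png',p[:,:,::-1]); print(o['time'],o['ee_pos'].round(4),o['tcp_rot'].round(2),i['vertical_fov'],i['k1'])
if len(sys.argv)>2:
  print(np.array(i['tool_from_camera']).round(3).tolist())
  for t in ['carrier_grip','rail_middle','dip','bottle','carrier']:
    print(t,[(np.round(m['uv'],1).tolist(),round(m['confidence'],2)) for m in spotter.mark_of('wrist',t)])
E
python3 look.py w1 1
```

```text
time: 2.2
ee_pos: [0.4903, -0.2395, 0.3661]
tcp_rot: [-180.0, 0.0, 2.2]
wrist_force: [-0.6, -0.1, -0.1]
opening: 0.0599
grasp_force: 0.0
2.2 [ 0.4903 -0.2395  0.3661] [-1.80e+02  3.00e-02  2.24e+00] 61.9297698866435 -0.06428357106154721
[[-0.001, -0.962, -0.272, 0.069], [1.0, -0.001, 0.001, 0.001], [-0.001, -0.272, 0.962, -0.142], [0.0, 0.0, 0.0, 1.0]]
carrier_grip [([258.4, 138.9], 0.9)]
rail_middle []
dip []
bottle [([197.0, 100.4], 0.87)]
carrier [([256.8, 97.4], 0.65), ([123.2, 214.8], 0.17)]
```

View pics/w1.png

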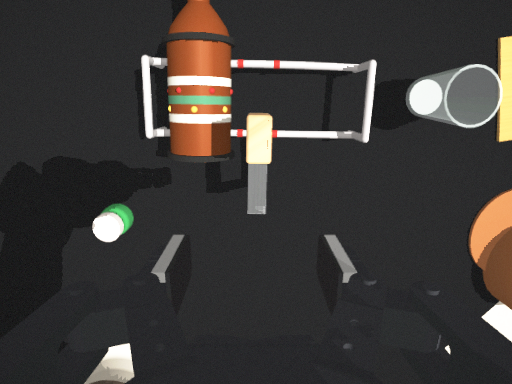

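The wrist view shows the whole carrier: block at (259,138), post (257,187), rails at rows about 66 and 133, bottle at (200,100), tumbler at (455,95) to the right.

```bash
python3 - <<'E'
from h import *
z=np.load('w1.npz'); i=imaging.camera_info('wrist'); T=z['T']; C=cloud(i,T,z['d']); hsv=cv2.cvtColor(z['p'],cv2.COLOR_RGB2HSV)
# block top
m=(C[:,:,2]>.19)&(C[:,:,2]<.23)&(np.mgrid[:384,:512][0]<165)&(hsv[:,:,1]>40); P=C[m]; print('blk',m.sum(),np.median(P,0).round(4),cv2.minAreaRect((P[:,:2]*1000).astype(np.float32)))
n=(hsv[:,:,0]<4)|(hsv[:,:,0]>175); red=n&(hsv[:,:,1]>120)&(hsv[:,:,2]>120)
v,u=np.mgrid[:384,:512]
for (a,b,c,d) in [(232,55,246,75),(270,55,285,75),(234,125,246,142),(266,125,282,142)]:
    q=red&(u>=a)&(u<c)&(v>=b)&(v<d); uv=[u[q].mean(),v[q].mean()]; print('red',np.round(uv,1),q.sum(),onz(i,T,uv,.039).round(4),np.median(C[q],0).round(3))
# rails near bars
for (a,b,c,d) in [(282,60,360,75),(282,125,355,143)]:
    q=(hsv[:,:,1]<60)&(hsv[:,:,2]>140)&(u>=a)&(u<c)&(v>=b)&(v<d)
    X=onz(i,T,np.c_[u[q],v[q]],.036); k=np.polyfit(X[:,1],X[:,0],1); print('rail dx/dy',k,np.degrees(-k[0]),X[:,0].mean())
m=(C[:,:,2]>.09)&(C[:,:,2]<.14)&(u<245); P=C[m]; print('bot',cv2.minAreaRect((P[:,:2]*1000).astype(np.float32)),P[:,2].max())
# bottle silhouette middle at label rows
E
```

```text
blk 653 [ 0.5365 -0.2407  0.209 ] ((524.9025268554688, -244.21273803710938), (45.757564544677734, 23.618152618408203), 1.9463025331497192)
red [240.1  62.9] 46 [[ 0.6098 -0.2177  0.039 ]] [ 0.61  -0.218  0.04 ]
red [276.4  63.9] 52 [[ 0.6105 -0.2679  0.039 ]] [ 0.61  -0.268  0.04 ]
red [239.4 132.5] 40 [[ 0.5142 -0.2194  0.039 ]] [ 0.514 -0.219  0.04 ]
red [274.5 133.5] 32 [[ 0.5147 -0.2704  0.039 ]] [ 0.515 -0.27   0.04 ]
rail dx/dy [-0.01104947  0.60801145] 0.6330880964366645 0.6116269287135732
rail dx/dy [-0.03210975  0.50578935] 1.8397533775159116 0.5164942327057697
bot ((579.40771484375, -167.90660095214844), (189.56182861328125, 86.55677795410156), 0.7102677226066589) 0.12465583235311489
```

```bash
python3 -m jog '[{"rotation":[0,0,-1],"translation":[17,-3,-20],"grip":60},{"rotation":[0,0,-1],"translation":[34,-5,-55],"grip":60},{"rotation":[0,0,-1],"translation":[34,-5,-95],"grip":60},{"rotation":[0,0,-1],"translation":[34,-5,-135],"grip":60},{"rotation":[0,0,-1],"translation":[34,-5,-165],"grip":60},{"rotation":[0,0,-1],"translation":[34,-5,-185],"grip":60},{"rotation":[0,0,-1],"translation":[34,-5,-195],"grip":60},{"rotation":[0,0,-1],"translation":[34,-5,-200],"grip":60},{"rotation":[0,0,-1],"translation":[34,-5,-200],"grip":60},{"rotation":[0,0,-1],"translation":[34,-5,-200],"grip":30},{"rotation":[0,0,-1],"translation":[34,-5,-200],"grip":24},{"rotation":[0,0,-1],"translation":[34,-5,-200],"grip":20},{"rotation":[0,0,-1],"translation":[34,-5,-200],"grip":15},{"rotation":[0,0,-1],"translation":[34,-5,-200],"grip":15},{"rotation":[0,0,-1],"translation":[34,-5,-200],"grip":15},{"rotation":[0,0,-1],"translation":[34,-5,-200],"grip":15}]' 100; python3 look.py w2
```

```text
time: 4.1
ee_pos: [0.5247, -0.2446, 0.1676]
tcp_rot: [180.0, -0.1, 1.2]
wrist_force: [0.0, 2.4, 5.9]
opening: 0.0229
grasp_force: 98.4
4.1 [ 0.5247 -0.2446  0.1676] [ 1.7999e+02 -1.1000e-01  1.1700e+00] 61.9297698866435 -0.06428357106154721
```

View pics/w2.png

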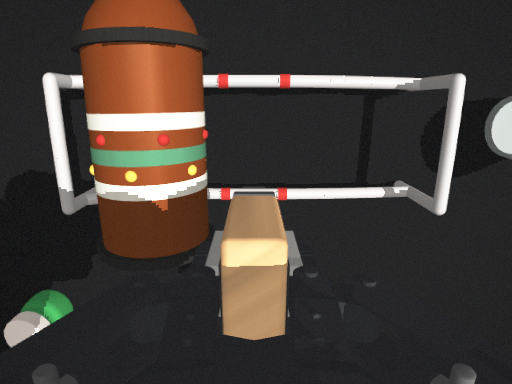

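The block is firmly gripped (98 N). The red marks are at columns 223/285 and 225/282, centred on the tool. The bottle spans columns 83–205 at rows 55–70. I'll build a bottle tracker and lift.

```bash
cat > est.py <<'E'
import sys
from h import *
# carrier frame in tool frame, fixed from the grasp: tool (x,y,z) = carrier axes x, -y, -z
I=imaging.camera_info('wrist'); TC=np.array(I['tool_from_camera'])
G0=np.array([0.5247,-0.2446,0.1676]); yaw=np.radians(1.2)
def tilt(o):
    Rm=R.from_euler('xyz',o['tcp_rot'],degrees=True).as_matrix()
    z=-Rm[:,2]; ax=Rm[:,0]; yc=-Rm[:,1]; return np.arcsin(yc[2]),np.arcsin(-ax[2])
def pos(p):
    hsv=cv2.cvtColor(p,cv2.COLOR_RGB2HSV); m=((hsv[:,:,0]<15)&(hsv[:,:,1]>150)&(hsv[:,:,2]>60)).astype(np.uint8)
    ys=[]
    for v in range(52,72,2):
        u=np.flatnonzero(cv2.morphologyEx(m[v:v+1],cv2.MORPH_OPEN,np.ones((1,9)))[0]); 
        if len(u)<40: continue
        o,r=ray(I,TC,[[u.min()-.5,v],[u.max()+.5,v]])
        a=np.arctan2(r[:,1],r[:,2]).mean()   # angle in tool y-z plane
        cy,cz=-o[1],0.1676-o[2]; 
        y=0.
        for _ in range(5):
            zc=0.081-(y*y/2.2 if abs(y)<.072 else .004); y=cy-np.tan(a)*(cz-zc)
        ys.append(y)
    return np.median(ys)*1000,len(ys)
if __name__=='__main__':
    n=int(sys.argv[1]); t=[];y=[]
    for k in range(n):
        o=readout.get_obs(); p,d=imaging.camera('wrist'); a=pos(p); t.append(o['time']); y.append(a[0])
        th,pt=tilt(o)
        print('t %.2f y %.1f (%d) tilt %.4f pitch %.4f'%(t[-1],a[0],a[1],th,pt))
    if n>1: print('v %.1f'%np.polyfit(t,y,1)[0])
    print(o['ee_pos'].round(4), 'yaw %.2f'%o['tcp_rot'][2]); cv2.imwrite('pics/last.png',p[:,:,::-1])
E
python3 - <<'E'
from est import *
print(pos(np.load('w2.npz')['p']))
for uv in [(223,81),(285,81),(225,193),(282,193)]:
    o,r=ray(I,TC,[uv]); s=(0.1676-0.040-o[2])/r[0,2]; q=o+r[0]*s; print((q*1000).round(1))
E
python3 -m jog '[{"rotation":[0,0,0],"translation":[0,0,3],"grip":15},{"rotation":[0,0,0],"translation":[0,0,10],"grip":15},{"rotation":[0,0,0],"translation":[0,0,20],"grip":15},{"rotation":[0,0,0],"translation":[0,0,33],"grip":15},{"rotation":[0,0,0],"translation":[0,0,48],"grip":15},{"rotation":[0,0,0],"translation":[0,0,63],"grip":15},{"rotation":[0,0,0],"translation":[0,0,78],"grip":15},{"rotation":[0,0,0],"translation":[0,0,93],"grip":15},{"rotation":[0,0,0],"translation":[0,0,106],"grip":15},{"rotation":[0,0,0],"translation":[0,0,117],"grip":15},{"rotation":[0,0,0],"translation":[0,0,125],"grip":15},{"rotation":[0,0,0],"translation":[0,0,129],"grip":15},{"rotation":[0,0,0],"translation":[0,0,130],"grip":15},{"rotation":[0,0,0],"translation":[0,0,130],"grip":15}]'; python3 est.py 2
```

```text
(np.float64(74.39034706840697), 10)
[ 84.7 -23.2 127.6]
[ 84.7  26.6 127.6]
[ -9.1 -23.8 127.6]
[ -9.1  26.3 127.6]
time: 5.55
ee_pos: [0.5242, -0.2448, 0.2961]
tcp_rot: [-180.0, 0.0, 1.2]
wrist_force: [-0.0, -1.0, -5.0]
opening: 0.0231
grasp_force: 98.2
t 5.55 y 74.5 (10) tilt 0.0001 pitch 0.0003
t 5.60 y 74.5 (10) tilt 0.0003 pitch 0.0007
v 0.4
[ 0.5241 -0.2448  0.2958] yaw 1.17
```

View pics/last.png

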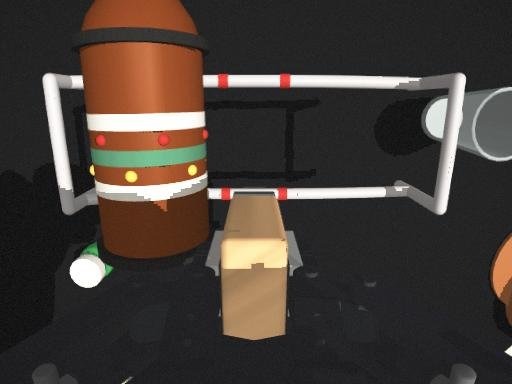

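The bottle still lies at the left, in the dip (columns 83–205), and the lift is clean. The red marks show the tracker is off by 1.5 mm, so I'm correcting that, moving clear of the tumbler and planning the roll-out.

```bash
sed -i 's/return np.median(ys)\*1000,/return np.median(ys)*1000+1.5,/' est.py
cat > plan.py <<'E'
# plan.py y_mm v_mm/s theta_deg N [H]: tilt rows; after the N rows 2 pictures (0.1 s hold) are taken
import sys,numpy as np
from scipy.optimize import least_squares
y0,v0,th0=float(sys.argv[1])/1e3,float(sys.argv[2])/1e3,np.radians(float(sys.argv[3])); N=int(sys.argv[4]); H=int(sys.argv[5]) if len(sys.argv)>5 else 18
def s(y): return y/1.1 if y<.07 else np.interp(y,[.07,.076,.078],[.064,.05,-.3])
def sim(th):
    k=[th0]+list(th[:N])+[th[N-1]]+list(th[N:]); y,v=y0,v0; out=[]
    for a,b in zip(k[:-1],k[1:]):
        for j in range(20):
            t=a+(b-a)*(j+.5)/20; acc=6.5*(s(y)-t); f=.065
            if abs(v)<1e-3 and abs(acc)<f: v=0; acc=0
            else: acc-=f*np.tanh(v/.003)
            v+=acc*.005; y+=v*.005
            if y>.0765: y=.0765; v=min(v,0)
        out.append((y,v))
    return np.array(out)
def cost(th):
    o=sim(th); d=np.diff(np.r_[th0,th]); o=np.clip(o,-1,1)
    return np.r_[o[:,0]*1,o[:,1]*.3,o[-4:,0]*20,o[-4:,1]*10,d*1.0,np.diff(np.r_[0,d])*1.,np.maximum(np.abs(th)-.16,0)*50]
best=None
for g in (0,.05,.09):
    x=np.r_[np.full(H//2,g),np.linspace(g,0,H-H//2)]+s(min(y0,.07))*np.linspace(1,0,H)*(g==0)
    r=least_squares(cost,x,diff_step=1e-3)
    if best is None or r.cost<best.cost: best=r
th=best.x; o=sim(th); print('cost',best.cost)
print('deg   ',np.degrees(th[:N]).round(2)); d=th[:N]-th0; print('rot   ',np.degrees(d).round(2)); print('dy mm ',(-127*d).round(1))
print('pred y',(o[:,0]*1e3).round(0)); print('pred v',(o[:,1]*1e3).round(0))
print('then  ',np.degrees(th[N:]).round(2))
E
python3 plan.py 76 0 0 9 24
python3 -m jog '[{"rotation":[0,0,0],"translation":[0,1,2],"grip":15},{"rotation":[0,0,0],"translation":[0,4,4],"grip":15},{"rotation":[0,0,0],"translation":[0,9,6],"grip":15},{"rotation":[0,0,0],"translation":[0,16,8],"grip":15},{"rotation":[0,0,0],"translation":[0,24,10],"grip":15},{"rotation":[0,0,0],"translation":[0,33,10],"grip":15},{"rotation":[0,0,0],"translation":[0,41,10],"grip":15},{"rotation":[0,0,0],"translation":[0,48,10],"grip":15},{"rotation":[0,0,0],"translation":[0,54,10],"grip":15},{"rotation":[0,0,0],"translation":[0,58,10],"grip":15},{"rotation":[0,0,0],"translation":[0,60,10],"grip":15},{"rotation":[0,0,0],"translation":[0,60,10],"grip":15}]'; python3 est.py 2
```

```text
cost 0.023220219356957793
deg    [2.57 5.16 6.36 6.2  5.18 3.82 2.47 1.35 0.54]
rot    [2.57 5.16 6.36 6.2  5.18 3.82 2.47 1.35 0.54]
dy mm  [ -5.7 -11.4 -14.1 -13.7 -11.5  -8.5  -5.5  -3.   -1.2]
pred y [76. 75. 73. 68. 60. 51. 42. 33. 24. 17. 12.  7.  4.  2.  0.  0.  0.  0.
  0.  0.  0.  0.  0.  0.  0.]
pred v [ -5. -14. -38. -62. -82. -94. -95. -88. -76. -63. -52. -39. -28. -18.
  -8.  -1.   0.   0.   0.   0.   0.   0.   0.   0.   0.]
then   [ 0.11 -0.1  -0.18 -0.2  -0.2  -0.2  -0.2  -0.2  -0.2  -0.2  -0.2  -0.2
 -0.2  -0.2  -0.2 ]
time: 6.85
ee_pos: [0.5242, -0.1846, 0.3063]
tcp_rot: [180.0, -0.0, 1.2]
wrist_force: [0.1, 0.6, -5.2]
opening: 0.0231
grasp_force: 98.2
t 6.85 y 75.9 (10) tilt -0.0000 pitch -0.0000
t 6.90 y 75.9 (10) tilt -0.0001 pitch 0.0000
v 0.0
[ 0.5242 -0.1849  0.3062] yaw 1.17
```

```bash
python3 -m jog '[{"rotation":[2.5,0,0],"translation":[0,-5.5,0],"grip":15},{"rotation":[5,0,0],"translation":[0,-11,0],"grip":15},{"rotation":[6,0,0],"translation":[0,-13.3,0],"grip":15},{"rotation":[5.5,0,0],"translation":[0,-12.2,0],"grip":15},{"rotation":[4.5,0,0],"translation":[0,-10,0],"grip":15}]'; python3 est.py 2
```

```text
time: 7.45
ee_pos: [0.5242, -0.1951, 0.306]
tcp_rot: [-175.6, -0.1, 1.1]
wrist_force: [0.7, -0.3, -5.2]
opening: 0.023
grasp_force: 98.5
t 7.45 y 55.1 (10) tilt 0.0769 pitch -0.0011
t 7.50 y 50.2 (10) tilt 0.0756 pitch -0.0019
v -96.6
[ 0.5242 -0.1942  0.3066] yaw 1.17
```

```bash
python3 plan.py 45.3 -100 4.4 4
```

```text
cost 0.004724672014120205
deg    [ 2.53  0.71 -0.51 -1.12]
rot    [-1.87 -3.69 -4.91 -5.52]
dy mm  [ 4.1  8.2 10.9 12.2]
pred y [35. 24. 14.  7.  2. -2. -3. -3. -2. -2. -1. -1. -0. -0.  0.  0.  0.  0.
  0.]
pred v [-109. -103.  -87.  -65.  -43.  -23.   -5.    4.    6.    6.    5.    4.
    2.    1.    0.    0.    0.    0.    0.]
then   [-1.24 -1.13 -0.95 -0.76 -0.6  -0.47 -0.36 -0.27 -0.19 -0.13 -0.08 -0.03
 -0.    0.02]
```

```bash
python3 -m jog '[{"rotation":[-2.1,0,0],"translation":[0,4.7,0],"grip":15},{"rotation":[-3.9,0,0],"translation":[0,8.6,0],"grip":15},{"rotation":[-5.1,0,0],"translation":[0,11.3,0],"grip":15},{"rotation":[-5.7,0,0],"translation":[0,12.6,0],"grip":15}]'; python3 est.py 2
```

```text
time: 7.95
ee_pos: [0.5242, -0.1813, 0.3066]
tcp_rot: [178.7, -0.0, 1.2]
wrist_force: [0.6, -0.4, -5.1]
opening: 0.0229
grasp_force: 98.6
t 7.95 y 10.4 (10) tilt -0.0220 pitch -0.0001
t 8.00 y 9.4 (10) tilt -0.0221 pitch -0.0001
v -20.6
[ 0.5242 -0.1813  0.3066] yaw 1.23
```

```bash
python3 plan.py 8.7 -8 -1.25 4
```

```text
cost 0.0007901842963576478
deg    [-0.51  0.22  0.8   1.2 ]
rot    [0.74 1.47 2.05 2.45]
dy mm  [-1.6 -3.3 -4.5 -5.4]
pred y [ 9. 10. 10. 10. 10.  9.  8.  7.  6.  4.  3.  2.  1.  0.  0.  0.  0.  0.
  0.]
pred v [  6.   7.   1.  -2.  -5.  -7. -10. -13. -14. -14. -13. -10.  -7.  -3.
  -1.   0.   0.   0.   0.]
then   [1.32 1.26 1.11 0.92 0.73 0.56 0.41 0.28 0.19 0.14 0.16 0.22 0.29 0.35]
```

```bash
python3 -m jog '[{"rotation":[1.8,0,0],"translation":[0,-4,0],"grip":15},{"rotation":[2.0,0,0],"translation":[0,-4.4,0],"grip":15},{"rotation":[1.8,0,0],"translation":[0,-4,0],"grip":15}]'; python3 est.py 2
```

```text
time: 8.35
ee_pos: [0.5241, -0.1872, 0.3059]
tcp_rot: [-179.4, 0.0, 1.1]
wrist_force: [1.3, -0.1, -6.1]
opening: 0.0229
grasp_force: 98.6
t 8.35 y 8.1 (10) tilt 0.0110 pitch 0.0005
t 8.40 y 7.1 (10) tilt 0.0104 pitch 0.0003
v -18.5
[ 0.5241 -0.1869  0.306 ] yaw 1.09
```

```bash
python3 -m jog '[{"rotation":[-0.4,0,0],"translation":[0,0.9,0],"grip":15},{"rotation":[-0.4,0,0],"translation":[0,0.9,0],"grip":15},{"rotation":[-0.3,0,0],"translation":[0,0.7,0],"grip":15}]'; python3 est.py 3
```

```text
time: 8.75
ee_pos: [0.5242, -0.1853, 0.3064]
tcp_rot: [-179.7, -0.0, 1.2]
wrist_force: [-0.4, 0.4, -5.1]
opening: 0.0227
grasp_force: 98.6
t 8.75 y 4.1 (10) tilt 0.0052 pitch -0.0003
t 8.80 y 4.1 (10) tilt 0.0054 pitch -0.0002
t 8.85 y 4.1 (10) tilt 0.0053 pitch -0.0002
v -0.1
[ 0.5242 -0.1854  0.3063] yaw 1.18
```

```bash
python3 -m jog '[{"rotation":[-0.05,0,0],"translation":[0,0.1,0],"grip":15},{"rotation":[-0.1,0,0],"translation":[0,0.2,0],"grip":15},{"rotation":[-0.1,0,0],"translation":[0,0.2,0],"grip":15},{"rotation":[-0.1,0,0],"translation":[0,0.2,0],"grip":15},{"rotation":[-0.1,0,0],"translation":[0,0.2,0],"grip":15},{"rotation":[-0.1,0,0],"translation":[0,0.2,0],"grip":15},{"rotation":[-0.1,0,0],"translation":[0,0.2,0],"grip":15},{"rotation":[-0.1,0,0],"translation":[0,0.2,0],"grip":15},{"rotation":[-0.1,0,0],"translation":[0,0.2,0],"grip":15},{"rotation":[-0.1,0,0],"translation":[0,0.2,0],"grip":15},{"rotation":[-0.1,0,0],"translation":[0,0.2,0],"grip":15},{"rotation":[-0.1,0,0],"translation":[0,0.2,0],"grip":15},{"rotation":[-0.1,0,0],"translation":[0,0.2,0],"grip":15},{"rotation":[-0.1,0,0],"translation":[0,0.2,0],"grip":15},{"rotation":[-0.1,0,0],"translation":[0,0.2,0],"grip":15},{"rotation":[-0.1,0,0],"translation":[0,0.2,0],"grip":15},{"rotation":[-0.1,0,0],"translation":[0,0.2,0],"grip":15},{"rotation":[-0.1,0,0],"translation":[0,0.2,0],"grip":15},{"rotation":[-0.1,0,0],"translation":[0,0.2,0],"grip":15},{"rotation":[-0.1,0,0],"translation":[0,0.2,0],"grip":15}]'; python3 est.py 2
python3 - <<'E'
from h import *
# stand: top view, edges of yellow plates by fitting a model: project V arms (plates ~12mm wide at x=+-23?) -> use tips: points with z>0.078
for c in ['scene','top']:
    z=np.load(c+'0.npz'); C=cloud(imaging.camera_info(c),z['T'],z['d']); p=z['p'].astype(int)
    y=(p[:,:,0]>120)&(p[:,:,1]>90)&(p[:,:,2]<90)&(np.abs(C[:,:,0]-.575)<.1)&(np.abs(C[:,:,1]-.24)<.1)
    P=C[y&(C[:,:,2]>.072)]; 
    k,l,cen=cv2.kmeans(P[:,:2].astype(np.float32),4,None,(3,50,1e-5),10,cv2.KMEANS_PP_CENTERS); print(c,len(P),cen[np.argsort(cen[:,1])].round(3).tolist(),cen.mean(0).round(3))
    P=C[y&(C[:,:,2]<.045)&(C[:,:,2]>.02)]; print('low',len(P),P.mean(0).round(3),P.min(0).round(3),P.max(0).round(3))
E
```

```text
time: 10.9
ee_pos: [0.5242, -0.1853, 0.3063]
tcp_rot: [-179.8, -0.0, 1.2]
wrist_force: [0.9, -0.3, -5.6]
opening: 0.0231
grasp_force: 98.6
t 10.90 y 4.0 (10) tilt 0.0035 pitch -0.0001
t 10.95 y 4.1 (10) tilt 0.0035 pitch -0.0000
v 2.9
[ 0.5242 -0.1853  0.3063] yaw 1.17
scene 97 [[0.6010000109672546, 0.19499999284744263], [0.5559999942779541, 0.19900000095367432], [0.6119999885559082, 0.2800000011920929], [0.5659999847412109, 0.28600001335144043]] [0.584 0.24 ]
low 91 [0.586 0.239 0.035] [0.553 0.218 0.021] [0.614 0.259 0.045]
top 58 [[0.5950000286102295, 0.19900000095367432], [0.550000011920929, 0.20499999821186066], [0.6050000190734863, 0.2840000092983246], [0.5600000023841858, 0.29100000858306885]] [0.577 0.245]
low 31 [0.575 0.246 0.036] [0.547 0.23  0.02 ] [0.607 0.264 0.045]
```

Balanced and stuck at y = +4 mm for over 2 s. Next is the carry, in smooth hops with the tilt matched to the acceleration.

```bash
cat > hop.py <<'E'
import sys,numpy as np
d=float(sys.argv[1]); n=19; t=np.arange(1,n+1)/n; T=n/10
y=d*(t-np.sin(2*np.pi*t)/2/np.pi); A=d/1e3*2*np.pi/T**2; th=-A/9.81*np.sin(2*np.pi*t)
print('deg',np.degrees(th).round(2).tolist()); print('y',(y-127*th).round(1).tolist())
E
python3 hop.py 107
```

```text
deg [-0.35, -0.67, -0.91, -1.05, -1.08, -1.0, -0.8, -0.52, -0.18, 0.18, 0.52, 0.8, 1.0, 1.08, 1.05, 0.91, 0.67, 0.35, 0.0]
y [0.9, 2.3, 4.7, 8.4, 13.6, 20.4, 28.7, 38.1, 48.3, 58.7, 68.9, 78.3, 86.6, 93.4, 98.6, 102.3, 104.7, 106.1, 107.0]
```

```bash
python3 -m jog '[{"rotation":[-0.35,0,0],"translation":[0,0.9,0],"grip":15},{"rotation":[-0.67,0,0],"translation":[0,2.3,0],"grip":15},{"rotation":[-0.91,0,-0.1],"translation":[0.2,4.7,0],"grip":15},{"rotation":[-1.05,0,-0.2],"translation":[0.5,8.4,0],"grip":15},{"rotation":[-1.08,0,-0.3],"translation":[0.8,13.6,0],"grip":15},{"rotation":[-1.0,0,-0.5],"translation":[1.1,20.4,0],"grip":15},{"rotation":[-0.8,0,-0.7],"translation":[1.4,28.7,0],"grip":15},{"rotation":[-0.52,0,-0.9],"translation":[1.7,38.1,0],"grip":15},{"rotation":[-0.18,0,-1.1],"translation":[2,48.3,0],"grip":15},{"rotation":[0.18,0,-1.3],"translation":[2.3,58.7,0],"grip":15},{"rotation":[0.52,0,-1.5],"translation":[2.6,68.9,0],"grip":15},{"rotation":[0.8,0,-1.6],"translation":[2.9,78.3,0],"grip":15},{"rotation":[1.0,0,-1.7],"translation":[3.2,86.6,0],"grip":15},{"rotation":[1.08,0,-1.8],"translation":[3.4,93.4,0],"grip":15},{"rotation":[1.05,0,-1.9],"translation":[3.6,98.6,0],"grip":15},{"rotation":[0.91,0,-1.9],"translation":[3.8,102.3,0],"grip":15},{"rotation":[0.67,0,-2],"translation":[3.9,104.7,0],"grip":15},{"rotation":[0.35,0,-2],"translation":[4,106.1,0],"grip":15},{"rotation":[0,0,-2],"translation":[4,107,0],"grip":15},{"rotation":[0,0,-2],"translation":[4,107,0],"grip":15}]'; python3 est.py 2
```

```text
time: 13.0
ee_pos: [0.5282, -0.0782, 0.3063]
tcp_rot: [-179.8, -0.0, -0.8]
wrist_force: [0.4, 0.3, -5.7]
opening: 0.0227
grasp_force: 98.6
t 13.00 y 3.8 (10) tilt 0.0032 pitch -0.0001
t 13.05 y 3.8 (10) tilt 0.0034 pitch -0.0000
v -0.1
[ 0.5282 -0.0783  0.3063] yaw -0.83
```

```bash
python3 -m jog '[{"rotation":[-0.35,0,0],"translation":[0,0.9,0],"grip":15},{"rotation":[-0.67,0,0],"translation":[0,2.3,0],"grip":15},{"rotation":[-0.91,0,-0.1],"translation":[0.2,4.7,0],"grip":15},{"rotation":[-1.05,0,-0.2],"translation":[0.5,8.4,0],"grip":15},{"rotation":[-1.08,0,-0.4],"translation":[0.8,13.6,0],"grip":15},{"rotation":[-1.0,0,-0.7],"translation":[1.1,20.4,0],"grip":15},{"rotation":[-0.8,0,-1.0],"translation":[1.4,28.7,0],"grip":15},{"rotation":[-0.52,0,-1.3],"translation":[1.7,38.1,0],"grip":15},{"rotation":[-0.18,0,-1.6],"translation":[2,48.3,0],"grip":15},{"rotation":[0.18,0,-1.9],"translation":[2.3,58.7,0],"grip":15},{"rotation":[0.52,0,-2.2],"translation":[2.6,68.9,0],"grip":15},{"rotation":[0.8,0,-2.4],"translation":[2.9,78.3,0],"grip":15},{"rotation":[1.0,0,-2.6],"translation":[3.2,86.6,0],"grip":15},{"rotation":[1.08,0,-2.8],"translation":[3.4,93.4,0],"grip":15},{"rotation":[1.05,0,-2.9],"translation":[3.6,98.6,0],"grip":15},{"rotation":[0.91,0,-3],"translation":[3.8,102.3,0],"grip":15},{"rotation":[0.67,0,-3],"translation":[3.9,104.7,0],"grip":15},{"rotation":[0.35,0,-3],"translation":[4,106.1,0],"grip":15},{"rotation":[0,0,-3],"translation":[4,107,0],"grip":15},{"rotation":[0,0,-3],"translation":[4,107,0],"grip":15}]'; python3 est.py 2; python3 look.py w4
```

```text
time: 15.1
ee_pos: [0.5315, -0.003, 0.3063]
tcp_rot: [-178.5, 0.0, -1.1]
wrist_force: [0.0, 0.6, -5.4]
opening: 0.023
grasp_force: 98.6
t 15.10 y -23.4 (10) tilt 0.0270 pitch 0.0004
t 15.15 y -28.3 (10) tilt 0.0272 pitch 0.0005
v -97.5
[ 0.5315 -0.003   0.3063] yaw -1.10
15.2 [ 0.5315 -0.003   0.3063] [-1.7843e+02  3.0000e-02 -1.1100e+00] 61.9297698866435 -0.06428357106154721
```

View pics/w4.png

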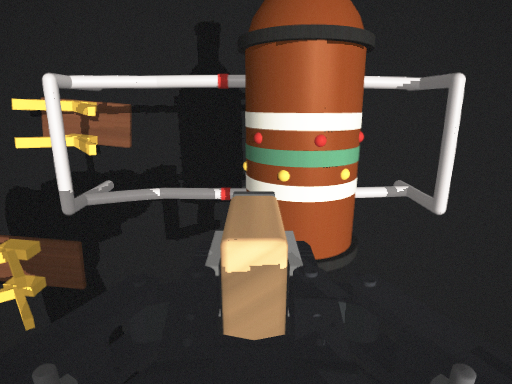

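```bash
python3 - <<'E'
from h import *
o=readout.get_obs(); print(o['time'],o['q'].round(2),o['qd'].round(2),o['ee_pos'],o['tcp_rot'])
E
python3 plan.py -39 -125 1.57 4; python3 - <<'E'
from est import *
z=np.load('w4.npz'); print(pos(z['p']))
E
```

```text
15.25 [ -1.17   4.89  18.48 103.61   1.57 179.94] [-0.06 -0.1   0.03 -0.08 -0.04 -0.25] [ 0.5314878  -0.00300406  0.30632255] [-1.78427014e+02  2.45138081e-02 -1.10862395e+00]
cost 0.03470492450093902
deg    [-3.6  -7.37 -8.63 -7.93]
rot    [ -5.17  -8.94 -10.2   -9.5 ]
dy mm  [11.5 19.8 22.6 21.1]
pred y [-52. -64. -71. -72. -69. -62. -52. -41. -31. -22. -14.  -8.  -4.  -1.
  -0.  -0.  -0.  -0.  -0.]
pred v [-134.  -99.  -42.   12.   53.   87.  105.  108.   99.   85.   68.   50.
   34.   20.    6.    0.    0.    0.    0.]
then   [-6.11 -4.11 -2.38 -1.09 -0.24  0.25  0.49  0.58  0.59  0.58  0.57  0.55
  0.54  0.54]
(np.float64(-34.00251886428712), 10)
```

Joint 6 hit its 180° stop (yaw = q1 + 180 − q6), so the hop was cut short. The bottle is now running to −y, so I have to catch it first.

```bash
python3 -m jog '[{"rotation":[-7.5,0,3.5],"translation":[0,-10,0],"grip":15}]'; python3 - <<'E'
from h import *
o=readout.get_obs(); print(o['time'],o['q'].round(2),o['qd'].round(2),o['ee_pos'],o['tcp_rot'])
E
```

```text
time: 15.35
ee_pos: [0.5315, -0.0143, 0.3062]
tcp_rot: [174.0, 0.1, 2.3]
wrist_force: [0.2, -0.5, -6.2]
opening: 0.0227
grasp_force: 99.2
15.35 [  1.65   4.78  18.18 103.46  -5.96 179.38] [ 31.45  -1.19  -3.35  -1.63 -81.41  -6.01] [ 0.5314933  -0.01428543  0.3062462 ] [1.74045316e+02 1.19860449e-01 2.26571149e+00]
```

```bash
python3 -m jog '[{"rotation":[-2,0,2],"translation":[0,-5,0],"grip":15}]'; python3 est.py 2;  python3 - <<'E'
from h import *
o=readout.get_obs(); print(o['time'],o['q'].round(2),o['tcp_rot'])
E
```

```text
time: 15.45
ee_pos: [0.5316, -0.0181, 0.3064]
tcp_rot: [171.8, 0.2, 4.5]
wrist_force: [0.3, 0.1, -4.7]
opening: 0.0231
grasp_force: 99.4
t 15.45 y -49.7 (10) tilt -0.1424 pitch 0.0042
t 15.50 y -52.4 (10) tilt -0.1422 pitch 0.0045
v -54.3
[ 0.5315 -0.018   0.3063] yaw 4.64
15.55 [  2.36   4.52  17.77 103.19  -7.94 177.87] [172.06630137   0.23553401   4.46542229]
```

```bash
python3 plan.py -54.3 -5 -8.1 4
```

```text
cost 0.00802924417177576
deg    [-6.63 -4.69 -2.85 -1.39]
rot    [1.47 3.41 5.25 6.71]
dy mm  [ -3.3  -7.6 -11.6 -14.9]
pred y [-52. -46. -39. -31. -23. -16. -11.  -6.  -3.  -1.  -0.  -0.  -0.  -0.
  -0.  -0.  -0.  -0.  -0.]
pred v [42. 70. 81. 78. 71. 64. 52. 39. 26. 14.  3.  0.  0.  0.  0.  0.  0.  0.
  0.]
then   [-0.5   0.01  0.27  0.39  0.44  0.45  0.46  0.46  0.46  0.46  0.46  0.46
  0.46  0.46]
```

```bash
python3 -m jog '[{"rotation":[1.5,0,0],"translation":[0,-3.3,0],"grip":15},{"rotation":[3.3,0,0],"translation":[0,-7.3,0],"grip":15},{"rotation":[5,0,0],"translation":[0,-11,0],"grip":15}]'; python3 est.py 2
```

```text
time: 15.85
ee_pos: [0.5315, -0.0295, 0.3065]
tcp_rot: [177.3, -0.2, 4.3]
wrist_force: [0.4, -0.5, -4.5]
opening: 0.0235
grasp_force: 99.4
t 15.85 y -36.2 (10) tilt -0.0479 pitch -0.0034
t 15.90 y -32.2 (10) tilt -0.0471 pitch -0.0034
v 80.8
[ 0.5315 -0.0304  0.3065] yaw 4.27
```

```bash
python3 -m jog '[{"rotation":[1.1,0,0],"translation":[0,-2.4,0],"grip":15},{"rotation":[1.5,0,0],"translation":[0,-3.3,0],"grip":15},{"rotation":[1.9,0,0],"translation":[0,-4.2,0],"grip":15},{"rotation":[2.3,0,0],"translation":[0,-5.1,0],"grip":15}]'; python3 est.py 2
```

```text
time: 16.35
ee_pos: [0.5315, -0.0341, 0.3063]
tcp_rot: [179.4, -0.3, 4.4]
wrist_force: [-0.3, 0.2, -5.2]
opening: 0.0229
grasp_force: 99.4
t 16.35 y -3.4 (10) tilt -0.0109 pitch -0.0058
t 16.40 y -0.8 (10) tilt -0.0106 pitch -0.0057
v 52.6
[ 0.5315 -0.0343  0.3063] yaw 4.38
```

```bash
python3 -m jog '[{"rotation":[0.2,0,0],"translation":[0,-0.4,0],"grip":15},{"rotation":[0.5,0,0],"translation":[0,-1.1,0],"grip":15},{"rotation":[0.8,0,0],"translation":[0,-1.8,0],"grip":15},{"rotation":[1.1,0,0],"translation":[0,-2.4,0],"grip":15}]'; python3 est.py 2
```

```text
time: 16.85
ee_pos: [0.5315, -0.0366, 0.3063]
tcp_rot: [-179.5, -0.4, 4.4]
wrist_force: [-0.1, 0.4, -5.2]
opening: 0.023
grasp_force: 99.4
t 16.85 y 20.5 (10) tilt 0.0082 pitch -0.0073
t 16.90 y 22.5 (10) tilt 0.0084 pitch -0.0072
v 41.7
[ 0.5315 -0.0367  0.3063] yaw 4.36
```

```bash
python3 -m jog '[{"rotation":[0.3,0,0],"translation":[0,-0.7,0],"grip":15},{"rotation":[0.6,0,0],"translation":[0,-1.3,0],"grip":15},{"rotation":[0.9,0,0],"translation":[0,-2,0],"grip":15},{"rotation":[1.2,0,0],"translation":[0,-2.7,0],"grip":15},{"rotation":[1.5,0,0],"translation":[0,-3.4,0],"grip":15}]'; python3 est.py 2
```

```text
time: 17.45
ee_pos: [0.5315, -0.04, 0.3063]
tcp_rot: [-178.0, -0.5, 4.4]
wrist_force: [-0.0, -0.0, -5.5]
opening: 0.0225
grasp_force: 99.4
t 17.45 y 41.1 (10) tilt 0.0343 pitch -0.0092
t 17.50 y 42.2 (10) tilt 0.0345 pitch -0.0092
v 22.3
[ 0.5315 -0.0402  0.3063] yaw 4.35
```

```bash
python3 -m jog '[{"rotation":[-0.5,0,0],"translation":[0,1.1,0],"grip":15},{"rotation":[-0.7,0,0],"translation":[0,1.5,0],"grip":15},{"rotation":[-0.6,0,0],"translation":[0,1.3,0],"grip":15},{"rotation":[-0.3,0,0],"translation":[0,0.7,0],"grip":15},{"rotation":[0,0,0],"translation":[0,0,0],"grip":15},{"rotation":[0,0,0],"translation":[0,0,0],"grip":15},{"rotation":[-0.4,0,0],"translation":[0,0.9,0],"grip":15},{"rotation":[-0.8,0,0],"translation":[0,1.8,0],"grip":15}]'; python3 est.py 2
```

```text
time: 18.35
ee_pos: [0.5315, -0.0382, 0.3063]
tcp_rot: [-178.9, -0.5, 4.3]
wrist_force: [-0.3, -0.1, -5.2]
opening: 0.0229
grasp_force: 99.4
t 18.35 y 50.7 (10) tilt 0.0193 pitch -0.0081
t 18.40 y 51.7 (10) tilt 0.0190 pitch -0.0081
v 19.9
[ 0.5315 -0.0379  0.3063] yaw 4.36
```

```bash
python3 -m jog '[{"rotation":[0.3,0,0],"translation":[0,-0.7,0],"grip":15},{"rotation":[0.6,0,0],"translation":[0,-1.3,0],"grip":15},{"rotation":[0.7,0,0],"translation":[0,-1.5,0],"grip":15},{"rotation":[0.5,0,0],"translation":[0,-1.1,0],"grip":15},{"rotation":[0.2,0,0],"translation":[0,-0.4,0],"grip":15},{"rotation":[-0.2,0,0],"translation":[0,0.4,0],"grip":15},{"rotation":[-0.6,0,0],"translation":[0,1.3,0],"grip":15},{"rotation":[-1.0,0,0],"translation":[0,2.2,0],"grip":15},{"rotation":[-1.1,0.4,0],"translation":[0,2.4,0],"grip":15},{"rotation":[-1.1,0.4,0],"translation":[0,2.4,0],"grip":15},{"rotation":[-1.1,0.5,0],"translation":[0,2.4,0],"grip":15}]'; python3 est.py 2
```

```text
time: 19.55
ee_pos: [0.5316, -0.0357, 0.3062]
tcp_rot: [-179.9, 0.1, 4.4]
wrist_force: [0.3, -0.7, -6.0]
opening: 0.0228
grasp_force: 99.4
t 19.55 y 76.0 (10) tilt 0.0016 pitch 0.0022
t 19.60 y 76.1 (10) tilt 0.0016 pitch 0.0024
v 0.9
[ 0.5316 -0.0358  0.3062] yaw 4.37
```

Bottle parked in the dip again at 76 mm. I'll set the carrier down in a clear spot and regrasp it with the tool turned by a half turn, which keeps joint 6 mid-range at the stand. Then I'll redo the sequence.

```bash
python3 -m jog '[{"rotation":[0,0,0],"translation":[0,-0.5,-2],"grip":15},{"rotation":[0,0,-0.2],"translation":[0,-2,-7],"grip":15},{"rotation":[0,0,-0.6],"translation":[0,-5,-14],"grip":15},{"rotation":[0,0,-1],"translation":[0,-11,-22],"grip":15},{"rotation":[0,0,-1.5],"translation":[0,-20,-31],"grip":15},{"rotation":[0,0,-2],"translation":[0,-30,-40],"grip":15},{"rotation":[0,0,-2.5],"translation":[0,-43,-49],"grip":15},{"rotation":[0,0,-3],"translation":[0,-57,-58],"grip":15},{"rotation":[0,0,-3.5],"translation":[0,-71,-67],"grip":15},{"rotation":[0,0,-4],"translation":[0,-84,-76],"grip":15},{"rotation":[0,0,-4.5],"translation":[0,-95,-85],"grip":15},{"rotation":[0,0,-5],"translation":[0,-104,-94],"grip":15},{"rotation":[0,0,-5.5],"translation":[0,-110,-103],"grip":15},{"rotation":[0,0,-5.8],"translation":[0,-113,-111],"grip":15},{"rotation":[0,0,-6],"translation":[0,-114,-118],"grip":15},{"rotation":[0,0,-6],"translation":[0,-115,-124],"grip":15},{"rotation":[0,0,-6],"translation":[0,-115,-129],"grip":15},{"rotation":[0,0,-6],"translation":[0,-115,-132],"grip":15},{"rotation":[0,0,-6],"translation":[0,-115,-134],"grip":15}]'; python3 est.py 1; python3 - <<'E'
from h import *
z=np.load('top0.npz'); C=cloud(imaging.camera_info('top'),z['T'],z['d'])
for n,u,v in [('jar',263,252),('spool',257,147),('tumbler',383,193)]: print(n,C[v,u].round(3))
E
```

```text
time: 21.55
ee_pos: [0.5315, -0.1505, 0.1721]
tcp_rot: [-179.9, 0.1, -1.6]
wrist_force: [-0.2, 0.3, -5.3]
opening: 0.0231
grasp_force: 99.4
t 21.55 y 76.1 (10) tilt 0.0015 pitch 0.0020
[ 0.5315 -0.1505  0.1721] yaw -1.61
jar [ 0.359 -0.015  0.043]
spool [ 0.779 -0.001  0.04 ]
tumbler [ 0.583 -0.51   0.013]
```

```bash
python3 -m jog '[{"rotation":[0,0,0],"translation":[0,0,-2],"grip":15},{"rotation":[0,0,0],"translation":[0,0,-4],"grip":15},{"rotation":[0,0,0],"translation":[0,0,-4.6],"grip":15},{"rotation":[0,0,0],"translation":[0,0,-4.6],"grip":35},{"rotation":[0,0,0],"translation":[0,0,-4.6],"grip":60},{"rotation":[0,0,0],"translation":[0,0,-4.6],"grip":60},{"rotation":[0,0,0],"translation":[0,0,-4.6],"grip":60},{"rotation":[0,0,0],"translation":[0,0,5],"grip":60},{"rotation":[0,0,0],"translation":[0,0,25],"grip":60},{"rotation":[0,0,0],"translation":[0,0,55],"grip":60},{"rotation":[0,0,0],"translation":[0,0,80],"grip":60},{"rotation":[0,0,8],"translation":[0,0,90],"grip":60},{"rotation":[0,0,16],"translation":[0,0,100],"grip":60},{"rotation":[0,0,24],"translation":[0,0,110],"grip":60},{"rotation":[0,0,32],"translation":[0,0,120],"grip":60},{"rotation":[0,0,40],"translation":[0,0,130],"grip":60},{"rotation":[0,0,48],"translation":[0,0,130],"grip":60},{"rotation":[0,0,56],"translation":[0,0,130],"grip":60},{"rotation":[0,0,64],"translation":[0,0,130],"grip":60},{"rotation":[0,0,72],"translation":[0,0,130],"grip":60}]'
python3 -m jog '[{"rotation":[0,0,8],"translation":[0,0,0],"grip":60},{"rotation":[0,0,16],"translation":[0,0,0],"grip":60},{"rotation":[0,0,24],"translation":[0,0,0],"grip":60},{"rotation":[0,0,32],"translation":[0,0,0],"grip":60},{"rotation":[0,0,40],"translation":[0,0,0],"grip":60},{"rotation":[0,0,48],"translation":[0,0,0],"grip":60},{"rotation":[0,0,56],"translation":[0,0,0],"grip":60},{"rotation":[0,0,64],"translation":[0,0,0],"grip":60},{"rotation":[0,0,72],"translation":[0,0,0],"grip":60},{"rotation":[0,0,80],"translation":[0,0,0],"grip":60},{"rotation":[0,0,88],"translation":[0,0,0],"grip":60},{"rotation":[0,0,96],"translation":[0,0,0],"grip":60},{"rotation":[0,0,104],"translation":[0,0,0],"grip":60},{"rotation":[0,0,108],"translation":[0,0,0],"grip":60},{"rotation":[0,0,108],"translation":[0,0,0],"grip":60}]'; python3 look.py w5 1; python3 -c "
from h import *
print(readout.get_obs()['q'].round(1))
z=np.load('w5.npz');C=cloud(imaging.camera_info('wrist'),z['T'],z['d']);m=(C[:,:,2]>.19)&(C[:,:,2]<.23);P=C[m];print(m.sum(),np.median(P,0).round(4),cv2.minAreaRect((P[:,:2]*1000).astype(np.float32)))"
```

```text
time: 23.6
ee_pos: [0.5315, -0.1507, 0.3031]
tcp_rot: [-180.0, 0.1, 70.7]
wrist_force: [0.5, 0.5, 1.4]
opening: 0.0601
grasp_force: 0.0
time: 25.1
ee_pos: [0.5315, -0.1508, 0.303]
tcp_rot: [-179.9, 0.2, 178.4]
wrist_force: [-0.0, -0.5, 0.3]
opening: 0.0597
grasp_force: 0.0
25.1 [ 0.5315 -0.1508  0.303 ] [-1.7990e+02  1.5000e-01  1.7842e+02] 61.9297698866435 -0.06428357106154721
[[-0.001, -0.962, -0.272, 0.069], [1.0, -0.0, -0.001, -0.001], [0.001, -0.272, 0.962, -0.142], [0.0, 0.0, 0.0, 1.0]]
carrier_grip [([250.7, 184.4], 0.82)]
rail_middle []
dip []
bottle [([318.1, 188.5], 0.59)]
carrier []
[-1.580e+01  7.500e+00  2.090e+01  1.032e+02 -1.000e-01 -1.410e+01]
1855 [ 0.528  -0.1521  0.2093] ((530.2442016601562, -152.19113159179688), (23.836393356323242, 45.75808334350586), 88.70771026611328)
```

View pics/w5.png

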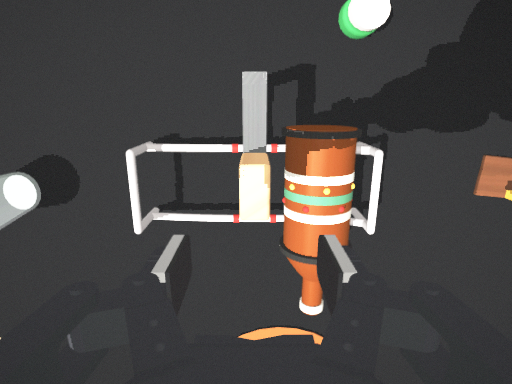

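```bash
python3 -m jog '[{"rotation":[0,0,0],"translation":[-1,-1,-20],"grip":60},{"rotation":[0,0,0],"translation":[-1,-1,-50],"grip":60},{"rotation":[0,0,0],"translation":[-1,-1,-85],"grip":60},{"rotation":[0,0,0],"translation":[-1,-1,-112],"grip":60},{"rotation":[0,0,0],"translation":[-1,-1,-128],"grip":60},{"rotation":[0,0,0],"translation":[-1,-1,-135],"grip":60},{"rotation":[0,0,0],"translation":[-1,-1,-135],"grip":40},{"rotation":[0,0,0],"translation":[-1,-1,-135],"grip":25},{"rotation":[0,0,0],"translation":[-1,-1,-135],"grip":15},{"rotation":[0,0,0],"translation":[-1,-1,-135],"grip":15},{"rotation":[0,0,0],"translation":[-1,-1,-135],"grip":15},{"rotation":[0,0,0],"translation":[-1,-1,-135],"grip":15}]' 100; python3 look.py w6
```

```text
time: 26.6
ee_pos: [0.5312, -0.1517, 0.1688]
tcp_rot: [-179.9, 0.3, 178.4]
wrist_force: [1.3, 2.1, 6.3]
opening: 0.0231
grasp_force: 98.6
26.6 [ 0.5312 -0.1517  0.1688] [-179.91    0.26  178.37] 61.9297698866435 -0.06428357106154721
```

View pics/w6.png

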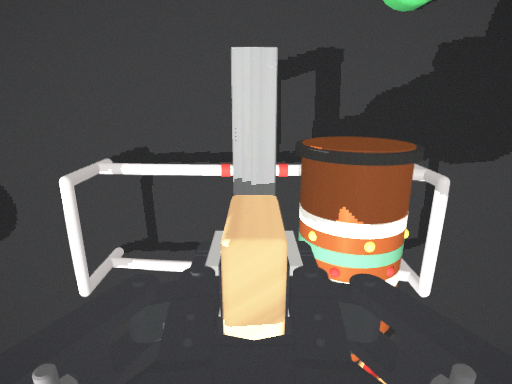

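```bash
python3 - <<'E'
s=open('est.py').read()
s=s.replace("yc=-Rm[:,1]","yc=Rm[:,1]").replace("np.arcsin(-ax[2])","np.arcsin(ax[2])").replace("range(52,72,2)","range(176,194,2)").replace("cy,cz=-o[1],0.1676-o[2]","cy,cz=o[1],0.1685-o[2]").replace("y=cy-np.tan(a)","y=cy+np.tan(a)").replace("*1000+1.5,","*1000+OFF,").replace("yaw=np","OFF=0;yaw=np").replace("hsv[:,:,1]>150)&(hsv[:,:,2]>60","hsv[:,:,1]>140)&(hsv[:,:,2]>45")
open('est.py','w').write(s)
E
python3 - <<'E'
from est import *
print(pos(np.load('w6.npz')['p']))
for uv in [(226.5,170),(284,170)]:
    o,r=ray(I,TC,[uv]); s=(0.1685-0.040-o[2])/r[0,2]; print(((o+r[0]*s)*1000).round(1))
E
```

```text
(np.float64(74.1543452108953), 9)
[ 12.  -25.  128.5]
[ 11.9  24.7 128.5]
```

```bash
sed -i 's/np.median(ys)\*1000+OFF/np.median(ys)*1023+.15/' est.py; python3 -m jog '[{"rotation":[0,0,0],"translation":[0,0,3],"grip":15},{"rotation":[0,0,0],"translation":[0,0,10],"grip":15},{"rotation":[0,0,0],"translation":[0,0,20],"grip":15},{"rotation":[0,0,0],"translation":[0,0,34],"grip":15},{"rotation":[0,0,0],"translation":[0,0,50],"grip":15},{"rotation":[0,0,0],"translation":[0,0,66],"grip":15},{"rotation":[0,0,0],"translation":[0,0,82],"grip":15},{"rotation":[0,0,0],"translation":[0,0,98],"grip":15},{"rotation":[0,0,0],"translation":[0,0,112],"grip":15},{"rotation":[0,0,0],"translation":[0,0,124],"grip":15},{"rotation":[0,0,0],"translation":[0,0,133],"grip":15},{"rotation":[0,0,0],"translation":[0,0,138],"grip":15},{"rotation":[0,0,0],"translation":[0,0,140],"grip":15},{"rotation":[0,0,0],"translation":[0,0,140],"grip":15},{"rotation":[0,0,0],"translation":[0,0,140],"grip":15}]'; python3 est.py 2
```

```text
time: 28.15
ee_pos: [0.5304, -0.1517, 0.3068]
tcp_rot: [-179.9, 0.1, 178.4]
wrist_force: [-1.1, 0.6, -5.3]
opening: 0.023
grasp_force: 98.2
t 28.15 y 75.9 (9) tilt -0.0013 pitch -0.0012
t 28.20 y 75.9 (9) tilt -0.0013 pitch -0.0011
v 0.0
[ 0.5304 -0.1517  0.3067] yaw 178.36
```

```bash
python3 -m jog '[{"rotation":[2.5,0,0],"translation":[0,-5.5,0],"grip":15},{"rotation":[5,0,0],"translation":[0,-11,0],"grip":15},{"rotation":[6,0,0],"translation":[0,-13.3,0],"grip":15},{"rotation":[5.5,0,0],"translation":[0,-12.2,0],"grip":15},{"rotation":[4.5,0,0],"translation":[0,-10,0],"grip":15}]'; python3 est.py 2
```

```text
time: 28.75
ee_pos: [0.5305, -0.1619, 0.307]
tcp_rot: [175.7, -0.0, 178.3]
wrist_force: [0.4, 0.1, -4.2]
opening: 0.0227
grasp_force: 98.5
t 28.75 y 55.1 (9) tilt 0.0753 pitch 0.0007
t 28.80 y 52.6 (9) tilt 0.0742 pitch -0.0001
v -48.5
[ 0.5305 -0.1611  0.3075] yaw 178.37
```

```bash
python3 -m jog '[{"rotation":[-1.8,0,0],"translation":[0,4,0],"grip":15},{"rotation":[-3.4,0,0],"translation":[0,7.5,0],"grip":15},{"rotation":[-4.5,0,0],"translation":[0,10,0],"grip":15}]'; python3 est.py 2
```

```text
time: 29.15
ee_pos: [0.5305, -0.1508, 0.3076]
tcp_rot: [-179.8, 0.2, 178.4]
wrist_force: [0.4, 0.4, -5.1]
opening: 0.0228
grasp_force: 98.5
t 29.15 y 12.1 (9) tilt -0.0037 pitch -0.0027
t 29.20 y 8.2 (9) tilt -0.0041 pitch -0.0029
v -79.1
[ 0.5305 -0.1504  0.3078] yaw 178.45
```

```bash
python3 plan.py 4.6 -72 -0.15 4
```

```text
cost 0.0009567357722340104
deg    [-0.98 -1.57 -1.77 -1.67]
rot    [-0.83 -1.42 -1.62 -1.52]
dy mm  [1.8 3.2 3.6 3.4]
pred y [ -2.  -7. -10. -11. -10.  -9.  -8.  -6.  -4.  -3.  -2.  -1.  -1.  -0.
  -0.  -0.  -0.  -0.  -0.]
pred v [-58. -40. -19.  -0.   8.  13.  16.  16.  15.  13.  10.   7.   4.   2.
   1.   0.   0.   0.   0.]
then   [-1.41 -1.11 -0.85 -0.65 -0.5  -0.4  -0.33 -0.28 -0.23 -0.2  -0.17 -0.14
 -0.12 -0.11]
```

```bash
python3 -m jog '[{"rotation":[-1.2,0,0],"translation":[0,2.7,0],"grip":15},{"rotation":[-1.7,0,0],"translation":[0,3.8,0],"grip":15},{"rotation":[-1.4,0,0],"translation":[0,3.1,0],"grip":15}]'; python3 est.py 2
```

```text
time: 29.55
ee_pos: [0.5305, -0.1482, 0.3074]
tcp_rot: [-178.5, 0.2, 178.4]
wrist_force: [-0.2, 0.2, -5.6]
opening: 0.023
grasp_force: 98.5
t 29.55 y -2.2 (9) tilt -0.0260 pitch -0.0029
t 29.60 y -1.1 (9) tilt -0.0253 pitch -0.0027
v 22.2
[ 0.5305 -0.1486  0.3073] yaw 178.39
```

```bash
python3 -m jog '[{"rotation":[1.8,0,0],"translation":[0,-4,0],"grip":15},{"rotation":[1.8,0,0],"translation":[0,-4,0],"grip":15},{"rotation":[1.6,0,0],"translation":[0,-3.6,0],"grip":15}]'; python3 est.py 3
```

```text
time: 29.95
ee_pos: [0.5305, -0.1528, 0.3071]
tcp_rot: [179.9, 0.1, 178.3]
wrist_force: [-0.1, -0.1, -5.5]
opening: 0.023
grasp_force: 98.5
t 29.95 y 6.3 (9) tilt 0.0014 pitch -0.0016
t 30.00 y 6.3 (9) tilt 0.0011 pitch -0.0017
t 30.05 y 6.3 (9) tilt 0.0014 pitch -0.0018
v 0.1
[ 0.5305 -0.1522  0.3072] yaw 178.35
```

```bash
python3 -m jog '[{"rotation":[0.05,0,0],"translation":[0,-0.1,0],"grip":15},{"rotation":[0.1,0,0],"translation":[0,-0.2,0],"grip":15},{"rotation":[0.15,0,0],"translation":[0,-0.3,0],"grip":15},{"rotation":[0.15,0,0],"translation":[0,-0.3,0],"grip":15},{"rotation":[0.15,0,0],"translation":[0,-0.3,0],"grip":15},{"rotation":[0.15,0,0],"translation":[0,-0.3,0],"grip":15},{"rotation":[0.15,0,0],"translation":[0,-0.3,0],"grip":15},{"rotation":[0.15,0,0],"translation":[0,-0.3,0],"grip":15},{"rotation":[0.15,0,0],"translation":[0,-0.3,0],"grip":15},{"rotation":[0.15,0,0],"translation":[0,-0.3,0],"grip":15},{"rotation":[0.15,0,0],"translation":[0,-0.3,0],"grip":15},{"rotation":[0.15,0,0],"translation":[0,-0.3,0],"grip":15},{"rotation":[0.15,0,0],"translation":[0,-0.3,0],"grip":15},{"rotation":[0.15,0,0],"translation":[0,-0.3,0],"grip":15},{"rotation":[0.15,0,0],"translation":[0,-0.3,0],"grip":15},{"rotation":[0.15,0,0],"translation":[0,-0.3,0],"grip":15},{"rotation":[0.15,0,0],"translation":[0,-0.3,0],"grip":15},{"rotation":[0.15,0,0],"translation":[0,-0.3,0],"grip":15},{"rotation":[0.15,0,0],"translation":[0,-0.3,0],"grip":15},{"rotation":[0.15,0,0],"translation":[0,-0.3,0],"grip":15}]'; python3 est.py 2; python3 hop.py 100;  python3 -c "
from h import *
print(readout.get_obs()['q'].round(1))"
```

```text
time: 32.1
ee_pos: [0.5305, -0.1525, 0.3073]
tcp_rot: [179.7, 0.1, 178.4]
wrist_force: [0.0, -0.5, -4.9]
opening: 0.0233
grasp_force: 98.5
t 32.10 y 5.9 (9) tilt 0.0046 pitch -0.0018
t 32.15 y 5.9 (9) tilt 0.0047 pitch -0.0018
v -0.0
[ 0.5305 -0.1525  0.3073] yaw 178.37
deg [-0.33, -0.62, -0.85, -0.99, -1.01, -0.93, -0.75, -0.48, -0.17, 0.17, 0.48, 0.75, 0.93, 1.01, 0.99, 0.85, 0.62, 0.33, 0.0]
y [0.8, 2.1, 4.4, 7.8, 12.7, 19.1, 26.8, 35.6, 45.1, 54.9, 64.4, 73.2, 80.9, 87.3, 92.2, 95.6, 97.9, 99.2, 100.0]
[-16.2   7.8  21.8 103.9   0.3 -14.6]
```

Balanced again at +6 mm for over 2 s, now with the wrist mid-range. Resuming the carry.

```bash
python3 -m jog '[{"rotation":[-0.35,0,0],"translation":[0,0.9,0],"grip":15},{"rotation":[-0.67,0,0],"translation":[0,2.3,0],"grip":15},{"rotation":[-0.91,0,-0.1],"translation":[0.2,4.7,0],"grip":15},{"rotation":[-1.05,0,-0.2],"translation":[0.4,8.4,0],"grip":15},{"rotation":[-1.08,0,-0.3],"translation":[0.6,13.6,0],"grip":15},{"rotation":[-1.0,0,-0.5],"translation":[0.8,20.4,0],"grip":15},{"rotation":[-0.8,0,-0.7],"translation":[1,28.7,0],"grip":15},{"rotation":[-0.52,0,-0.9],"translation":[1.3,38.1,0],"grip":15},{"rotation":[-0.18,0,-1.1],"translation":[1.5,48.3,0],"grip":15},{"rotation":[0.18,0,-1.3],"translation":[1.7,58.7,0],"grip":15},{"rotation":[0.52,0,-1.5],"translation":[2,68.9,0],"grip":15},{"rotation":[0.8,0,-1.6],"translation":[2.2,78.3,0],"grip":15},{"rotation":[1.0,0,-1.7],"translation":[2.4,86.6,0],"grip":15},{"rotation":[1.08,0,-1.8],"translation":[2.6,93.4,0],"grip":15},{"rotation":[1.05,0,-1.9],"translation":[2.8,98.6,0],"grip":15},{"rotation":[0.91,0,-1.9],"translation":[2.9,102.3,0],"grip":15},{"rotation":[0.67,0,-2],"translation":[3,104.7,0],"grip":15},{"rotation":[0.35,0,-2],"translation":[3,106.1,0],"grip":15},{"rotation":[0,0,-2],"translation":[3,107,0],"grip":15},{"rotation":[0,0,-2],"translation":[3,107,0],"grip":15}]'; python3 est.py 2;  python3 -c "
from h import *
print(readout.get_obs()['q'].round(1))"
```

```text
time: 34.2
ee_pos: [0.5335, -0.0455, 0.3073]
tcp_rot: [179.8, 0.1, 176.4]
wrist_force: [-0.7, 0.4, -6.4]
opening: 0.0225
grasp_force: 98.5
t 34.20 y 4.8 (9) tilt 0.0043 pitch -0.0018
t 34.25 y 4.8 (9) tilt 0.0045 pitch -0.0019
v 0.0
[ 0.5335 -0.0455  0.3073] yaw 176.37
[ -5.    5.4  19.1 103.6   0.3  -1.4]
```

```bash
python3 -m jog '[{"rotation":[-0.35,0,0],"translation":[0,0.9,0],"grip":15},{"rotation":[-0.67,0,0],"translation":[0,2.3,0],"grip":15},{"rotation":[-0.91,0,-0.1],"translation":[0.2,4.7,0],"grip":15},{"rotation":[-1.05,0,-0.2],"translation":[0.4,8.4,0],"grip":15},{"rotation":[-1.08,0,-0.3],"translation":[0.6,13.6,0],"grip":15},{"rotation":[-1.0,0,-0.5],"translation":[0.8,20.4,0],"grip":15},{"rotation":[-0.8,0,-0.7],"translation":[1,28.7,0],"grip":15},{"rotation":[-0.52,0,-0.9],"translation":[1.3,38.1,0],"grip":15},{"rotation":[-0.18,0,-1.1],"translation":[1.5,48.3,0],"grip":15},{"rotation":[0.18,0,-1.3],"translation":[1.7,58.7,0],"grip":15},{"rotation":[0.52,0,-1.5],"translation":[2,68.9,0],"grip":15},{"rotation":[0.8,0,-1.6],"translation":[2.2,78.3,0],"grip":15},{"rotation":[1.0,0,-1.7],"translation":[2.4,86.6,0],"grip":15},{"rotation":[1.08,0,-1.8],"translation":[2.6,93.4,0],"grip":15},{"rotation":[1.05,0,-1.9],"translation":[2.8,98.6,0],"grip":15},{"rotation":[0.91,0,-1.9],"translation":[2.9,102.3,0],"grip":15},{"rotation":[0.67,0,-2],"translation":[3,104.7,0],"grip":15},{"rotation":[0.35,0,-2],"translation":[3,106.1,0],"grip":15},{"rotation":[0,0,-2],"translation":[3,107,0],"grip":15},{"rotation":[0,0,-2],"translation":[3,107,0],"grip":15}]'; python3 est.py 2; python3 look.py w7
```

```text
time: 36.3
ee_pos: [0.5365, 0.0615, 0.3073]
tcp_rot: [179.8, 0.1, 174.4]
wrist_force: [-0.8, -0.7, -4.2]
opening: 0.0229
grasp_force: 98.5
t 36.30 y 3.7 (9) tilt 0.0043 pitch -0.0018
t 36.35 y 3.7 (9) tilt 0.0045 pitch -0.0018
v 0.2
[0.5365 0.0615 0.3073] yaw 174.37
36.4 [0.5365 0.0614 0.3073] [1.7974e+02 1.0000e-01 1.7436e+02] 61.9297698866435 -0.06428357106154721
```

View pics/w7.png

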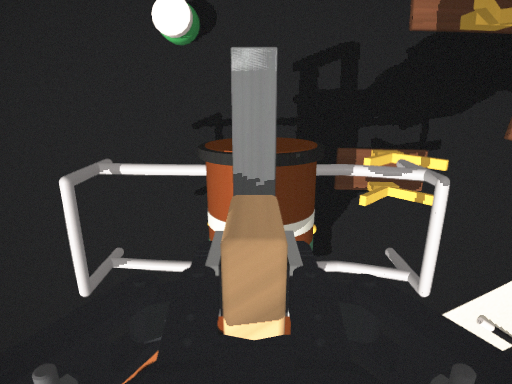

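Bottle balanced at the middle (columns 205–318). The target stand is at right, columns 335–450, rows 148–205. I'll measure it with this closer view.

```bash
python3 - <<'E'
from h import *
z=np.load('w7.npz'); i=imaging.camera_info('wrist'); C=cloud(i,z['T'],z['d']); h=cv2.cvtColor(z['p'],cv2.COLOR_RGB2HSV)
y=(h[:,:,0]>20)&(h[:,:,0]<35)&(h[:,:,1]>130)&(h[:,:,2]>100)
v,u=np.mgrid[:384,:512]; y&=(v>140)&(v<215)&(u>325)&(u<460)
P=C[y]; print(len(P),P.min(0).round(3),P.max(0).round(3))
for lo,hi in [(.078,.09),(.015,.04)]:
    Q=P[(P[:,2]>lo)&(P[:,2]<hi)]; 
    k,l,cen=cv2.kmeans(Q[:,:2].astype(np.float32),4 if lo>.05 else 2,None,(3,50,1e-5),10,cv2.KMEANS_PP_CENTERS); print(lo,len(Q),cen[np.argsort(cen[:,1])].round(4).tolist(),np.bincount(l.ravel()))
b=(h[:,:,0]<15)&(h[:,:,1]>70)&(h[:,:,2]>30)&(C[:,:,2]<.015)&(C[:,:,2]>-.01)&(v>140)&(v<215)&(u>325)&(u<460)
Q=C[b|(y&(C[:,:,2]<.012))]; print('base',len(Q),cv2.minAreaRect((Q[:,:2]*1000).astype(np.float32)))
E
```

```text
1676 [ 0.467  0.066 -0.002] [0.642 0.343 0.449]
0.078 232 [[0.5960999727249146, 0.18950000405311584], [0.5480999946594238, 0.19550000131130219], [0.6068999767303467, 0.27619999647140503], [0.5608000159263611, 0.28690001368522644]] [85 82 63  2]
0.015 253 [[0.5978000164031982, 0.23360000550746918], [0.5526000261306763, 0.24009999632835388]] [153 100]
base 1545 ((593.1156005859375, 256.64959716796875), (167.5539093017578, 85.98159790039062), 83.6512451171875)
```

```bash
python3 -m jog '[{"rotation":[-0.36,0,0],"translation":[0,0.9,0],"grip":15},{"rotation":[-0.69,0,0],"translation":[0,2.3,0],"grip":15},{"rotation":[-0.94,0,-0.1],"translation":[0.2,4.7,0],"grip":15},{"rotation":[-1.09,0,-0.2],"translation":[0.4,8.4,0],"grip":15},{"rotation":[-1.13,0,-0.3],"translation":[0.5,13.6,0],"grip":15},{"rotation":[-1.06,0,-0.4],"translation":[0.6,20.4,0],"grip":15},{"rotation":[-0.87,0,-0.5],"translation":[0.7,28.7,0],"grip":15},{"rotation":[-0.6,0,-0.6],"translation":[0.8,38.1,0],"grip":15},{"rotation":[-0.27,0,-0.7],"translation":[0.9,48.3,0],"grip":15},{"rotation":[0.08,0,-0.8],"translation":[1,58.7,0],"grip":15},{"rotation":[0.42,0,-0.9],"translation":[1.2,68.9,0],"grip":15},{"rotation":[0.7,0,-1],"translation":[1.4,78.3,0],"grip":15},{"rotation":[0.9,0,-1],"translation":[1.6,86.6,0],"grip":15},{"rotation":[0.98,0,-1],"translation":[1.8,93.4,0],"grip":15},{"rotation":[0.95,0,-1],"translation":[2,98.6,0],"grip":15},{"rotation":[0.81,0,-1],"translation":[2,102.3,0],"grip":15},{"rotation":[0.57,0,-1],"translation":[2,104.7,0],"grip":15},{"rotation":[0.25,0,-1],"translation":[2,106.1,0],"grip":15},{"rotation":[-0.1,0,-1],"translation":[2,107,0],"grip":15},{"rotation":[-0.1,0,-1],"translation":[2,107,0],"grip":15}]'; python3 est.py 2; python3 hop.py 69.5
```

```text
time: 38.45
ee_pos: [0.5385, 0.1685, 0.3072]
tcp_rot: [179.9, 0.1, 173.4]
wrist_force: [-0.5, 0.7, -5.7]
opening: 0.0229
grasp_force: 98.5
t 38.45 y 3.3 (9) tilt 0.0025 pitch -0.0020
t 38.50 y 3.3 (9) tilt 0.0028 pitch -0.0020
v -0.1
[0.5385 0.1685 0.3073] yaw 173.37
deg [-0.23, -0.43, -0.59, -0.68, -0.7, -0.65, -0.52, -0.34, -0.12, 0.12, 0.34, 0.52, 0.65, 0.7, 0.68, 0.59, 0.43, 0.23, 0.0]
y [0.6, 1.5, 3.0, 5.4, 8.8, 13.3, 18.6, 24.7, 31.4, 38.1, 44.8, 50.9, 56.2, 60.7, 64.1, 66.5, 68.0, 68.9, 69.5]
```

```bash
python3 -m jog '[{"rotation":[-0.23,0,0],"translation":[0,0.6,0],"grip":15},{"rotation":[-0.43,0,0],"translation":[0,1.5,0],"grip":15},{"rotation":[-0.59,0,0],"translation":[0,3,0],"grip":15},{"rotation":[-0.68,0,-0.1],"translation":[0,5.4,0],"grip":15},{"rotation":[-0.7,0,-0.1],"translation":[0.1,8.8,0],"grip":15},{"rotation":[-0.65,0,-0.2],"translation":[0.2,13.3,0],"grip":15},{"rotation":[-0.52,0,-0.2],"translation":[0.3,18.6,0],"grip":15},{"rotation":[-0.34,0,-0.3],"translation":[0.4,24.7,0],"grip":15},{"rotation":[-0.12,0,-0.3],"translation":[0.5,31.4,0],"grip":15},{"rotation":[0.12,0,-0.4],"translation":[0.6,38.1,0],"grip":15},{"rotation":[0.34,0,-0.4],"translation":[0.7,44.8,0],"grip":15},{"rotation":[0.52,0,-0.5],"translation":[0.7,50.9,0],"grip":15},{"rotation":[0.65,0,-0.5],"translation":[0.8,56.2,0],"grip":15},{"rotation":[0.7,0,-0.6],"translation":[0.8,60.7,0],"grip":15},{"rotation":[0.68,0,-0.6],"translation":[0.8,64.1,0],"grip":15},{"rotation":[0.59,0,-0.6],"translation":[0.8,66.5,0],"grip":15},{"rotation":[0.43,0,-0.6],"translation":[0.8,68,0],"grip":15},{"rotation":[0.23,0,-0.6],"translation":[0.8,68.9,0],"grip":15},{"rotation":[0,0,-0.6],"translation":[0.8,69.5,0],"grip":15},{"rotation":[0,0,-0.6],"translation":[0.8,69.5,0],"grip":15}]'; python3 est.py 2; python3 look.py w8;python3 - <<'E'
from h import *
z=np.load('w8.npz'); i=imaging.camera_info('wrist'); C=cloud(i,z['T'],z['d']); h=cv2.cvtColor(z['p'],cv2.COLOR_RGB2HSV)
y=(h[:,:,0]>20)&(h[:,:,0]<35)&(h[:,:,1]>130)&(h[:,:,2]>80)&(C[:,:,2]>.02)&(C[:,:,2]<.09)&(np.abs(C[:,:,1]-.24)<.09)
n,l,s,c=cv2.connectedComponentsWithStats(y.astype(np.uint8))
for k in range(1,n):
    if s[k,4]>15: P=C[l==k]; print(s[k],P.mean(0).round(3),P.min(0).round(3),P.max(0).round(3))
E
```

```text
time: 40.55
ee_pos: [0.5393, 0.238, 0.3072]
tcp_rot: [179.9, 0.1, 172.8]
wrist_force: [-0.3, -0.1, -5.4]
opening: 0.0228
grasp_force: 98.5
t 40.55 y 3.3 (9) tilt 0.0026 pitch -0.0020
t 40.60 y 3.0 (9) tilt 0.0028 pitch -0.0020
v -6.7
[0.5393 0.238  0.3073] yaw 172.77
40.65 [0.5393 0.2379 0.3073] [1.7984e+02 1.2000e-01 1.7276e+02] 61.9297698866435 -0.06428357106154721
```

View pics/w8.png

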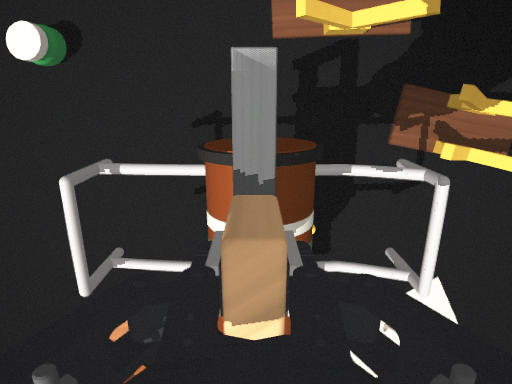

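```bash
Z='' ; python3 -m jog '[{"rotation":[0,0,0],"translation":[0,0,0],"grip":15},{"rotation":[0,0,0],"translation":[0,0,0],"grip":15},{"rotation":[0,0,0],"translation":[0,0,0],"grip":15},{"rotation":[0,0,0],"translation":[0,0,0],"grip":15},{"rotation":[0,0,0],"translation":[0,0,0],"grip":15},{"rotation":[0,0,0],"translation":[0,0,0],"grip":15},{"rotation":[0,0,0],"translation":[0,0,0],"grip":15},{"rotation":[0,0,0],"translation":[0,0,0],"grip":15},{"rotation":[0,0,0],"translation":[0,0,0],"grip":15},{"rotation":[0,0,0],"translation":[0,0,0],"grip":15},{"rotation":[0,0,0],"translation":[0,0,0],"grip":15},{"rotation":[0,0,0],"translation":[0,0,0],"grip":15},{"rotation":[0,0,0],"translation":[0,0,0],"grip":15},{"rotation":[0,0,0],"translation":[0,0,0],"grip":15},{"rotation":[0,0,0],"translation":[0,0,0],"grip":15},{"rotation":[0,0,0],"translation":[0,0,0],"grip":15}]'; python3 est.py 1
python3 -m jog '[{"rotation":[0,0,0],"translation":[0,0,0],"grip":15},{"rotation":[0,0,0],"translation":[0,0,0],"grip":15},{"rotation":[0,0,0],"translation":[0,0,0],"grip":15},{"rotation":[0,0,0],"translation":[0,0,0],"grip":15},{"rotation":[0,0,0],"translation":[0,0,0],"grip":15},{"rotation":[0,0,0],"translation":[0,0,0],"grip":15},{"rotation":[0,0,0],"translation":[0,0,0],"grip":15},{"rotation":[0,0,0],"translation":[0,0,0],"grip":15},{"rotation":[0,0,0],"translation":[0,0,0],"grip":15},{"rotation":[0,0,0],"translation":[0,0,0],"grip":15},{"rotation":[0,0,0],"translation":[0,0,0],"grip":15},{"rotation":[0,0,0],"translation":[0,0,0],"grip":15},{"rotation":[0,0,0],"translation":[0,0,0],"grip":15},{"rotation":[0,0,0],"translation":[0,0,0],"grip":15},{"rotation":[0,0,0],"translation":[0,0,0],"grip":15},{"rotation":[0,0,0],"translation":[0,0,0],"grip":15},{"rotation":[0,0,0],"translation":[0,0,0],"grip":15},{"rotation":[0,0,0],"translation":[0,0,0],"grip":15}]'; python3 est.py 2
```

```text
time: 42.3
ee_pos: [0.5393, 0.238, 0.3073]
tcp_rot: [179.8, 0.1, 172.8]
wrist_force: [-0.6, -0.2, -5.4]
opening: 0.0233
grasp_force: 98.5
t 42.30 y 2.9 (9) tilt 0.0029 pitch -0.0021
[0.5393 0.238  0.3073] yaw 172.77
time: 44.15
ee_pos: [0.5393, 0.238, 0.3073]
tcp_rot: [179.8, 0.1, 172.8]
wrist_force: [0.5, 0.4, -5.6]
opening: 0.023
grasp_force: 98.5
t 44.15 y 2.9 (9) tilt 0.0029 pitch -0.0021
t 44.20 y 2.9 (9) tilt 0.0029 pitch -0.0021
v -0.0
[0.5393 0.238  0.3073] yaw 172.76
```

```bash
python3 -m jog '[{"rotation":[0,0,0],"translation":[0,0,-0.5],"grip":15},{"rotation":[0,0,0],"translation":[0,0,-2],"grip":15},{"rotation":[0,0,0],"translation":[0,0,-5],"grip":15},{"rotation":[0,0,0],"translation":[0,0,-9],"grip":15},{"rotation":[0,0,0],"translation":[0,0,-15],"grip":15},{"rotation":[0,0,0],"translation":[0,0,-22],"grip":15},{"rotation":[0,0,0],"translation":[0,0,-29],"grip":15},{"rotation":[0,0,0],"translation":[0,0,-36],"grip":15},{"rotation":[0,0,0],"translation":[0,0,-43],"grip":15},{"rotation":[0,0,0],"translation":[0,0,-50],"grip":15},{"rotation":[0,0,0],"translation":[0,0,-57],"grip":15},{"rotation":[0,0,0],"translation":[0,0,-64],"grip":15},{"rotation":[0,0,0],"translation":[0,0,-71],"grip":15},{"rotation":[0,0,0],"translation":[0,0,-78],"grip":15},{"rotation":[0,0,0],"translation":[0,0,-84],"grip":15},{"rotation":[0,0,0],"translation":[0,0,-90],"grip":15},{"rotation":[0,0,0],"translation":[0,0,-95],"grip":15},{"rotation":[0,0,0],"translation":[0,0,-99],"grip":15},{"rotation":[0,0,0],"translation":[0,0,-102],"grip":15},{"rotation":[0,0,0],"translation":[0,0,-104],"grip":15}]'; python3 est.py 2; python3 look.py w9
```

```text
time: 46.25
ee_pos: [0.5393, 0.238, 0.2031]
tcp_rot: [179.8, 0.1, 172.8]
wrist_force: [0.4, -0.7, -5.4]
opening: 0.0228
grasp_force: 98.5
t 46.25 y 2.9 (9) tilt 0.0029 pitch -0.0020
t 46.30 y 2.9 (9) tilt 0.0027 pitch -0.0017
v -0.1
[0.5393 0.2379 0.2028] yaw 172.76
46.35 [0.5392 0.238  0.2031] [1.7984e+02 1.0000e-01 1.7276e+02] 61.9297698866435 -0.06428357106154721
```

View pics/w9.png

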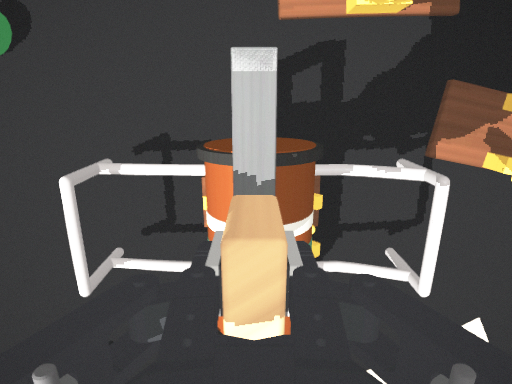

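Stand tips show on both sides of the bottle at (205,202) and (318,201), so it is centred. Lowering the rest slowly.

```bash
python3 -m jog '[{"rotation":[0,0,0],"translation":[0,0,-3],"grip":15},{"rotation":[0,0,0],"translation":[0,0,-7],"grip":15},{"rotation":[0,0,0],"translation":[0,0,-11],"grip":15},{"rotation":[0,0,0],"translation":[0,0,-14],"grip":15},{"rotation":[0,0,0],"translation":[0,0,-16.5],"grip":15},{"rotation":[0,0,0],"translation":[0,0,-18.5],"grip":15},{"rotation":[0,0,0],"translation":[0,0,-20],"grip":15},{"rotation":[0,0,0],"translation":[0,0,-21.5],"grip":15},{"rotation":[0,0,0],"translation":[0,0,-23],"grip":15},{"rotation":[0,0,0],"translation":[0,0,-24.5],"grip":15},{"rotation":[0,0,0],"translation":[0,0,-26],"grip":15},{"rotation":[0,0,0],"translation":[0,0,-28],"grip":15},{"rotation":[0,0,0],"translation":[0,0,-30],"grip":15}]'; python3 est.py 2
```

```text
time: 47.7
ee_pos: [0.5393, 0.238, 0.1732]
tcp_rot: [179.8, 0.1, 172.8]
wrist_force: [-0.3, 0.6, -2.7]
opening: 0.023
grasp_force: 98.8
t 47.70 y 6.6 (9) tilt 0.0029 pitch -0.0021
t 47.75 y 6.6 (9) tilt 0.0027 pitch -0.0017
v 0.0
[0.5392 0.2379 0.1728] yaw 172.76
```

The bottle's weight is off the wrist (−2.7 N), so it lies in the V. Setting the carrier down and releasing.

```bash
python3 -m jog '[{"rotation":[-0.1,0,0],"translation":[0,0.2,-1.5],"grip":15},{"rotation":[-0.2,0,0],"translation":[0,0.4,-3],"grip":15},{"rotation":[-0.2,0,0],"translation":[0,0.4,-4.5],"grip":15},{"rotation":[-0.2,0,0],"translation":[0,0.4,-5.2],"grip":15},{"rotation":[-0.2,0,0],"translation":[0,0.4,-5.2],"grip":15}]'; python3 -m jog '[{"rotation":[0,0,0],"translation":[0,0,0],"grip":26},{"rotation":[0,0,0],"translation":[0,0,0],"grip":34},{"rotation":[0,0,0],"translation":[0,0,0],"grip":50},{"rotation":[0,0,0],"translation":[0,0,0],"grip":60},{"rotation":[0,0,0],"translation":[0,0,0],"grip":60},{"rotation":[0,0,0],"translation":[0,0,8],"grip":60},{"rotation":[0,0,0],"translation":[0,0,25],"grip":60},{"rotation":[0,0,0],"translation":[0,0,50],"grip":60},{"rotation":[0,0,0],"translation":[0,0,85],"grip":60},{"rotation":[0,0,0],"translation":[0,0,120],"grip":60},{"rotation":[0,0,0],"translation":[0,0,150],"grip":60},{"rotation":[0,0,0],"translation":[-30,-20,165],"grip":60},{"rotation":[0,0,0],"translation":[-70,-50,165],"grip":60},{"rotation":[0,0,0],"translation":[-100,-80,165],"grip":60},{"rotation":[0,0,0],"translation":[-100,-80,165],"grip":60}]'; python3 - <<'E'
from h import *
p,d=imaging.camera('scene'); i,T=Tc('scene'); C=cloud(i,T,d); q=p.astype(int)
o=(C[:,:,2]>.11)&(C[:,:,2]<.16)&(abs(C[:,:,0]-.58)<.2)&(abs(C[:,:,1]-.24)<.09)&(q[:,:,0]>q[:,:,2]+30); P=C[o]; print(o.sum(),P[:,2].max().round(3),cv2.minAreaRect((P[:,:2]*1000).astype(np.float32)))
x=proj(i,T,[[.577,.237,.08]])[0].astype(int); c=p[max(x[1]-110,0):x[1]+90,max(x[0]-120,0):x[0]+120,::-1]; cv2.imwrite('pics/fin.png',cv2.resize(c,None,fx=3,fy=3))
E
```

```text
time: 48.3
ee_pos: [0.5393, 0.2385, 0.1688]
tcp_rot: [180.0, 0.2, 172.8]
wrist_force: [-2.0, 1.2, 3.7]
opening: 0.0229
grasp_force: 99.8
time: 49.8
ee_pos: [0.4363, 0.156, 0.3356]
tcp_rot: [180.0, 0.3, 172.7]
wrist_force: [0.5, 0.3, 0.7]
opening: 0.0599
grasp_force: 0.0
1018 0.16 ((552.6015625, 246.485107421875), (76.29745483398438, 351.5867919921875), 80.52059173583984)
```

View pics/fin.png

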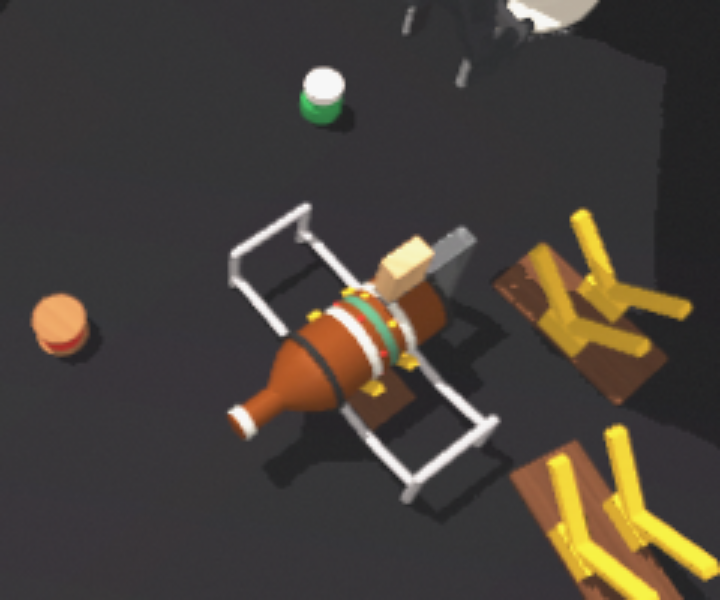

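The bottle lies in the V of the right stand, at about (370,350) in this crop. The carrier stands around it and is released, and nothing else has moved.

```bash
python3 -c "
from workcell import bot; print(bot.job_done())"
```

```text
the job is handed in; nothing more can be done
None
```

Handed in at about 50 s with the bottle in the stand's V and the carrier standing released around it; the first carry failed at joint 6's stop (bottle ran to about 54 mm of the 90 mm limit), so I parked it, set the carrier down, regrasped and redid the full lift, balance and carry.

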